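# Set a chocolate bar in the snap-test stand

## Robot

A 6-joint arm with a two-finger parallel gripper is mounted at the origin on a cart in front of the work surface, level with it; the furniture and walls round the work are solid. World frame = base frame: x ahead of the robot, y to its left, z up, the work surface at z = 0. Lengths are in m, angles in rad, forces in N, time in s.
With the tool pointing down it reaches from about 0.35 to 0.8 m from the base axis. Payload 7.3 kg.
Tool frame: the origin (TCP) lies midway between the tips of the shut fingers; the grasp point (between the pads) lies 19 mm behind it (r.pinch_z is the distance from the TCP to the grasp point, in m); z points along the fingers, x is the direction in which the jaws open and shut, and the axes are right-handed (so a half turn about z gives the same grasp; the last joint's range is limited). The gripper opens to 85 mm and grips with 20 to 120 N. Pads are 22 mm wide; open, the fingers measure 114 mm over their backs; the gripper's body (76 mm by 85 mm) begins 54 mm behind the grasp point. The pads swing forward as they close: fully open they stand 13 mm farther back than shut.
Start: joints at [-1.326, 0.342, 1.524, -0, 1.275, -0.146], TCP at [0.2, -0.485, 0.231] pointing down, gripper open.
Joint ranges: [-2.53, 2.53], [-0.77, 2.02], [0.04, 2.7], [-1, 4.14], [0.28, 2.66], [-3.11, 3.11]. Speed limits (rad/s): [2.57, 2.57, 3.14, 3.14, 3.14, 3.14].

## Interface

Orientations are given as a rotation vector (axis times angle).
In Python, from rig import status, vision, sign_off, r gives the robot as it stands. The module is installed in compiled form; this text tells all that it offers.
- The arm moves only by the shell command python3 -m pendant 'ROWS' [FORCE]. ROWS is JSON, a list of rows, each a list of 7 numbers: the shift along the tool's x, y, z in mm, then the turn, a rotation vector about the tool's x, y, z in degrees, then the closure, from -1 (fully open) to 1 (shut), so that 0 is half open. A call has 1 to 8 rows; each row shifts and turns the commanded pose from where the row before left it, along the tool's axes as they then stand; what a row does not reach is not made up. A row lasts 1/10 s, in which the tool goes at most 50 mm and 8.59 degrees, less where a joint would pass 70% of its speed; a pose out of reach is approached as far as the arm can. A call with a gripper value outside its range is refused whole. The fingers move at their own pace and stop on an object; FORCE is the grip in N (left out, the last holds). Time passes only in rows, so rows that do not move let the fingers close. It gives the time, the measured TCP pose, the force and the opening at its end, in the units of the state.
- status.get_obs(): the state, without advancing time (a new reading comes with each control period).
- vision.get_image(name): name is "scene" or "side" or "wrist"; returns (picture, depth): 384x512x3 uint8, red, green, blue; 384x512 float32, m along the optical axis (not along the pixel's ray), 0 where there is no reading.
- vision.camera_model(name): a dict with "fx", "fy", "cx", "cy" (pixels), "R" (3x3) and "t" (3): a world point X has camera coordinates R X + t. Camera axes: x right, y down, z forward; pixel columns grow to the right and rows downward; lengths in m; the calibration is good to about 2 mm. A picture is of the moment at which its call begins: read the wrist's pose just before it. camera_model takes no time and is no camera call; for the wrist camera it gives the pose at the moment of the call.
- sign_off(): hands the job in, once; it reports no verdict.
Trained networks look in the newest picture that a camera, given by its name, has taken for a name from the list of things; names that differ only in an ending like _2 or _b are one class to them, and where a whole thing is asked for, a point or a joint stands for the part that bears it (a point fixed in the world has none). Each returns a list of dicts, best first, with "score" (0 to 1); they miss things now and then, are a little off and sometimes report something else, mostly with a low value. They report only what shows in the picture. A call takes as long as a camera call.
- vision.spot_in(target, camera): "centre" ([x, y, z] in m, in world coordinates, good to about 4 mm: the middle of the surface that is visible of it).
The state is a dict: "time": time; "qpos": joint angles; "joint_velocities": joint speeds; "joint_torque": joint torques, N m; "position": TCP position; "tool_rot": TCP orientation; "wrist_force": force on the tool from outside, world axes, zero at the start; "moment": the same for the moment, N m; "gripper_width": opening from 0.0 (shut) to 1.0 (fully open).
Only numpy, scipy, OpenCV 4.12 (cv2) and the standard library are available. Lean on these libraries where they do the work, as an engineer would, in place of code of your own. Each camera call takes 0.05 s, during which the arm holds its last target.

## Task

Set the chocolate bar up for the snap test: by pushing it with the fingertips, slide it along the steel deck of the stand until it lies flush along the low fence and exactly two of its six rows of squares stick out past the end of the deck over the white crumb pan, the groove behind the second row right above the deck's end. Then tip the raised hold-down arm over so that it comes to rest on the bar. Only push things, without pressing hard on the brittle bar: do not lift it, and leave everything else standing where it is.

Things in the scene. Friction and masses are not known exactly. Their poses are not given: they have to be found in the camera images.
- snap_stand: fixed snap-test stand, grey base, steel deck. Origin: on the bench under the deck's middle; +z up, +y = the way the bar must slide, towards the deck's end. In its frame (mm): deck top z = 40, x -57 to 65, y -95 to 95; the end to overhang is y = 95. Low aluminium fence along the whole -x side (robot's side): face x = -45, top z = 47. Other sides open. Crumb pan beyond the end, to y = 187, rim z = 22
- deck_end (a point): the corner where the fence's face, the deck's top and the deck's end meet; axes as the stand's (stand frame -45, 95, 40 mm)
- choc_bar: dark brown chocolate bar loose on the deck: 78 mm (own x) by 150 (own y, along the stand's y within 0.15 rad) by 9 thick, 0.09 to 0.14 kg. Origin: centre of its underside. Six rows of squares along y, 25 mm each. Wanted, in the stand's frame: origin at x = -6, y = 70, z = 40 mm, not turned; then two rows (50 mm) overhang. Plain sliding friction; falls off if 75 mm overhang
- hold_down (a joint): angle (rad) of the hold-down arm; 0: level, pad on the bar; pi/2: upright; 1.7 to 1.88 at the start: it leans out over the fence side (-x of the stand), held by its weight. Pushed past upright (below about 1.4) towards the stand's +x it sinks by itself in 2 to 3 s, damped, and rests on the bar with 2 to 4 N. With no bar under it: -0.10
- hold_down_pivot (a point): pivot of the arm, outside the fence (stand frame -68, 75, 60 mm), axis along the stand's y. Its brackets fill x -77 to -56, y 59 to 91, up to z = 65 in the stand's frame
- hold_down_tip (a point): centre of the dark steel cylinder (26 mm across, 20 mm long along the stand's y) at the arm's free end, 100 mm from the pivot. The arm is a steel bar 16 mm wide (along the stand's y), 8 mm thick, with a black rubber pad on the side that comes down on the chocolate
- marker: marker pen with a blue cap, 122 mm long, lying on the bench to the left; leave it
- timer: white bench timer, 66x66x19 mm, standing on the right; leave it
- powder_cup: cup of pale powder with a red lid, 62 mm across, 73 mm high, on the right; leave it
- seed_cup: cup of pale seeds with a red lid, 62 mm across, 73 mm high, on the right; leave it
- forceps: clear plastic forceps, 128 mm long, lying at the front left; leave it

How it is judged:
By the outcome, as a careful person would: the job done as asked, in the order asked, and still so for the second after the job is handed in, with the robot touching nothing.
It also fails if it takes over 58 s, if anything falls off the work surface, if the arm or the gripper's body presses on something with over 40 N, if the wrist force passes 120 N, or if a joint passes its speed limit or range.

## Working session

There is one attempt and no reset: what is moved stays moved. The work goes in short steps, Python scripts to look and compute and a shell command to move; the robot and the scene stay as the last step left them, time stands still between calls to the robot, and variables do not carry over. Pictures are saved under pics/ and viewed, and the job is handed in when it is done.

```bash
mkdir -p pics; cat > h.py <<'E'
import numpy as np, cv2
from rig import status, vision, r
from scipy.spatial.transform import Rotation as Ro
def snap(cam,name):
    m=vision.camera_model(cam); im,d=vision.get_image(cam)
    cv2.imwrite('pics/%s.png'%name,im[:,:,::-1]); np.savez('pics/%s.npz'%name,im=im,d=d,**{k:np.array(v) for k,v in m.items()})
    return im,d,m
def world(d,m):
    v,u=np.mgrid[:d.shape[0],:d.shape[1]]
    P=np.stack([(u-m['cx'])/m['fx']*d,(v-m['cy'])/m['fy']*d,d],-1)
    return (P-np.array(m['t']))@np.array(m['R'])
def proj(X,m):
    c=np.array(m['R'])@np.array(X)+np.array(m['t']); return c[0]/c[2]*m['fx']+m['cx'],c[1]/c[2]*m['fy']+m['cy']
E
python3 - <<'E'
from h import *
for c in ['scene','side']:
    snap(c,c+'0')
    for t in ['snap_stand','choc_bar','hold_down_tip','hold_down']:
        print(c,t,[(np.round(x['centre'],3),round(x['score'],2)) for x in vision.spot_in(t,c)[:2]])
o=status.get_obs();print(o['time'],o['position'],o['tool_rot'],o['gripper_width'])
E
```

```text
scene snap_stand [(array([0.547, 0.262, 0.016]), 0.89)]
scene choc_bar [(array([0.587, 0.208, 0.05 ]), 0.93)]
scene hold_down_tip [(array([0.482, 0.241, 0.134]), 0.63)]
scene hold_down [(array([0.484, 0.245, 0.134]), 0.77)]
side snap_stand [(array([0.488, 0.228, 0.132]), 0.73), (array([0.522, 0.268, 0.02 ]), 0.66)]
side choc_bar [(array([0.58 , 0.244, 0.046]), 0.62), (array([0.487, 0.229, 0.13 ]), 0.51)]
side hold_down_tip [(array([0.49 , 0.234, 0.133]), 0.58), (array([0.523, 0.268, 0.017]), 0.44)]
side hold_down [(array([0.484, 0.232, 0.131]), 0.45)]
0.5 [ 0.19998368 -0.48539221  0.23126645] [-2.61043533e+00  1.74787400e+00  1.00305165e-04] 1.001841461477757
```

View pics/scene0.png

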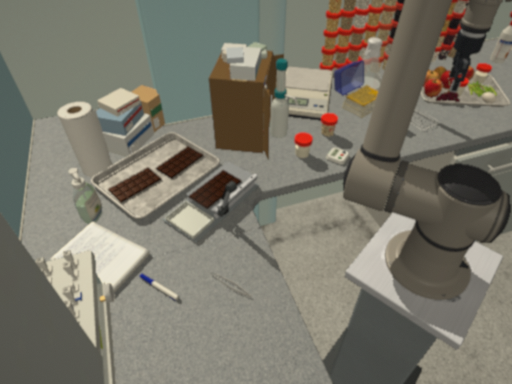

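View pics/side0.png

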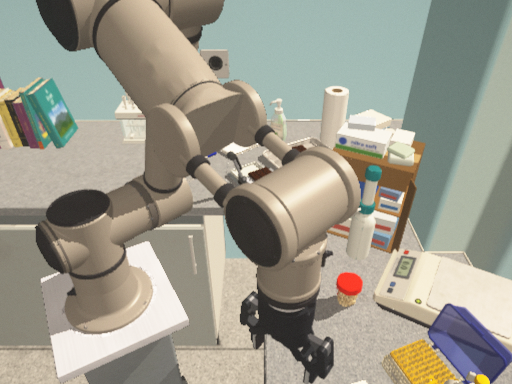

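The scene view shows the stand at about (215,195) px with the bar on it, the raised arm at (228,195) and the pan at (190,220). In the side view the robot hides most of the stand. I'll measure roughly from the scene depth first.

```bash
python3 - <<'E'
from h import *
z=np.load('pics/scene0.npz'); im,d=z['im'],z['d']; m={k:z[k] for k in ['fx','fy','cx','cy','R','t']}
cv2.imwrite('pics/crop0.png',cv2.resize(im[150:250,80:280,::-1],None,fx=4,fy=4,interpolation=cv2.INTER_CUBIC))
W=world(d,m); print('cam',-m['R'].T@m['t'])
# top-down height map ortho
sel=(W[...,0]>.4)&(W[...,0]<.8)&(W[...,1]>0)&(W[...,1]<.5)&(W[...,2]<.2)&(d>0)
P=W[sel];C=im[sel]
dark=(C.sum(1)<180)&(P[:,2]>.04)&(P[:,2]<.06)&(P[:,0]<.68)
q=P[dark]; print(len(q),q.mean(0),cv2.minAreaRect((q[:,:2]*1000).astype(np.float32)))
st=(P[:,2]>.034)&(P[:,2]<.056)&(P[:,0]<.72)&(P[:,1]<.36)
print(st.sum(),cv2.minAreaRect((P[st][:,:2]*1000).astype(np.float32)))
R=Ro.from_rotvec(status.get_obs()['tool_rot']).as_matrix();print(R.round(3))
mw=vision.camera_model('wrist');print(mw['fx'],mw['fy'],mw['cx'],mw['cy']);c=-np.array(mw['R']).T@mw['t'];print('wristcam in tool',R.T@(c-status.get_obs()['position']),(R.T@np.array(mw['R']).T).round(3))
E
```

```text
cam [-0.03693866  0.72576563  0.84775749]
824 [0.58316647 0.20459801 0.04867169] ((562.8666381835938, 193.9865264892578), (123.60599517822266, 145.22508239746094), 3.1668148040771484)
1704 ((577.2914428710938, 168.54556274414062), (146.69143676757812, 198.20835876464844), 4.390763759613037)
[[ 0.381 -0.925 -0.   ]
 [-0.925 -0.381  0.   ]
 [-0.     0.    -1.   ]]
265.2267049284189 265.2267049284189 254.5095157705053 191.531105386109
wristcam in tool [ 0.00108237 -0.07134213 -0.14139338] [[ 1.     0.    -0.001]
 [ 0.     0.959  0.282]
 [ 0.001 -0.282  0.959]]
```

View pics/crop0.png

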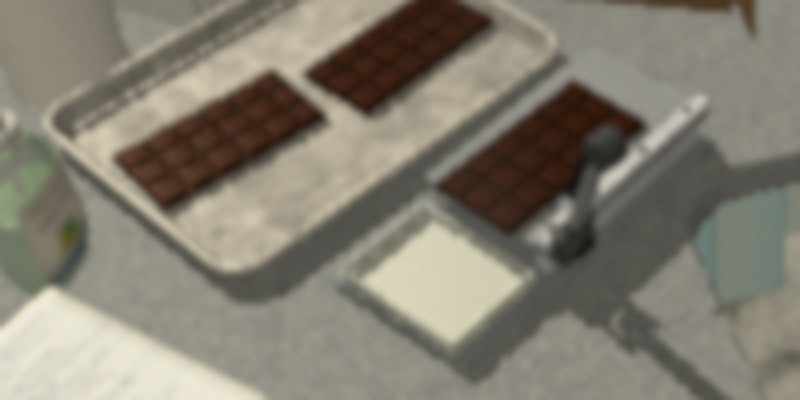

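The bar lies on the deck with the stand's +y close to world +y, and the hold-down arm leans towards the robot. Next I'll move the wrist camera over the stand.

```bash
python3 -m pendant '[[-20,-25,-15,0,0,0,-1],[-27,-34,-10,0,0,0,-1],[-27,-34,-10,0,0,0,-1],[-27,-34,-10,0,0,0,-1],[-27,-34,-10,0,0,0,-1],[-27,-34,-10,0,0,0,-1],[-27,-34,-5,0,0,0,-1],[-27,-34,0,0,0,0,-1]]'; python3 -m pendant '[[-27,-34,0,0,0,0,-1],[-27,-34,0,0,0,0,-1],[-27,-34,0,0,0,0,-1],[-27,-34,0,0,0,0,-1],[-27,-34,0,0,0,0,-1],[-27,-34,0,0,0,0,-1],[-27,-34,0,0,0,0,-1],[-27,-34,0,0,0,0,-1]]';  python3 -m pendant '[[0,0,0,0,0,-8.5,-1],[0,0,0,0,0,-8.5,-1],[0,0,0,0,0,-8.5,-1],[0,0,0,0,0,-8.5,-1],[0,0,0,0,0,-8.5,-1],[0,0,0,0,0,-8.5,-1],[0,0,0,0,0,-8.5,-1],[0,0,0,0,0,-8.1,-1]]'
python3 - <<'E'
from h import *
o=status.get_obs();print(o['time'],o['position'],o['qpos'].__repr__());print(Ro.from_rotvec(o['tool_rot']).as_matrix().round(3))
snap('wrist','w1')
for t in ['snap_stand','choc_bar','hold_down_tip','hold_down']:
    print(t,[(np.round(x['centre'],3),round(x['score'],2)) for x in vision.spot_in(t,'wrist')[:2]])
E
```

```text
time: 1.3
position: [0.3644, -0.1906, 0.3024]
tool_rot: [2.61, -1.748, 0.004]
wrist_force: [0.7, -0.7, -0.3]
gripper_width: 0.998
time: 2.1
position: [0.5334, 0.1131, 0.3014]
tool_rot: [-2.611, 1.748, -0.001]
wrist_force: [-0.4, 0.5, -0.3]
gripper_width: 0.998
time: 2.9
position: [0.5328, 0.1113, 0.3013]
tool_rot: [3.141, 0.009, -0.0]
wrist_force: [-0.2, 0.0, -0.0]
gripper_width: 1.004
2.9 [0.53275869 0.11133919 0.30126212] array([ 6.52454769e-02,  3.34745818e-01,  1.34161937e+00, -1.06314754e-04,
        1.46524001e+00,  5.93665986e-02])
[[ 1.     0.006 -0.   ]
 [ 0.006 -1.    -0.   ]
 [-0.     0.    -1.   ]]
snap_stand [(array([0.556, 0.236, 0.042]), 0.76), (array([ 0.404, -0.201,  0.017]), 0.34)]
choc_bar [(array([0.586, 0.196, 0.048]), 0.86)]
hold_down_tip [(array([0.489, 0.235, 0.155]), 0.82)]
hold_down [(array([0.489, 0.235, 0.156]), 0.61)]
```

View pics/w1.png

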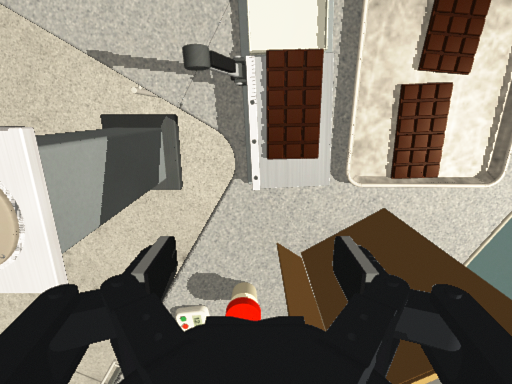

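The wrist view is clear. The bar spans about (267-323, 48-159) px, the fence is at column 250-260, the deck's near end is at row 189 and its far end at row 50. The raised arm's cylinder is at (196,58). A tall brown cabinet sits at (390,280). I'll measure these.

```bash
cat > ortho.py <<'E'
import sys
from h import *
def ortho(name,zp,x0,x1,y0,y1,s=2.0,out=None):
    z=np.load('pics/%s.npz'%name); im=z['im']; m={k:z[k] for k in ['fx','fy','cx','cy','R','t']}
    w=int((x1-x0)*1000*s);h=int((y1-y0)*1000*s)
    j,i=np.meshgrid(np.arange(w),np.arange(h))
    X=np.stack([x0+j/s/1000,y1-i/s/1000,np.full(j.shape,zp)],-1)
    c=X@m['R'].T+m['t']
    mu=(c[...,0]/c[...,2]*m['fx']+m['cx']).astype(np.float32);mv=(c[...,1]/c[...,2]*m['fy']+m['cy']).astype(np.float32)
    o=cv2.remap(im,mu,mv,cv2.INTER_CUBIC)
    if out: cv2.imwrite('pics/%s.png'%out,o[:,:,::-1])
    return o
E
python3 - <<'E'
from ortho import *
o=ortho('w1',.049,.46,.70,.05,.33,2,'o1_49')
ortho('w1',.040,.46,.70,.05,.33,2,'o1_40')
z=np.load('pics/w1.npz');d=z['d'];im=z['im'];W=world(d,z)
for (u,v) in [(290,100),(325,170),(265,175),(253,100),(253,180),(330,100),(280,50),(290,20),(390,240),(300,250),(196,50),(240,305),(400,150),(420,270),(215,62)]: print(u,v,W[v,u].round(4))
b=(d>0)&(W[...,2]>.12)&(W[...,0]>.6)&(W[...,1]<.12); P=W[b]; print('cab',P.min(0),P.max(0),np.percentile(P,[2,98],axis=0))
# bar mask
hsv=cv2.cvtColor(im,cv2.COLOR_RGB2HSV)
E
```

```text
290 100 [0.5821 0.2007 0.0473]
325 170 [0.6423 0.0985 0.0373]
265 175 [0.549  0.0904 0.0394]
253 100 [0.5299 0.2005 0.0456]
253 180 [0.5304 0.0844 0.0479]
330 100 [0.6407 0.2014 0.0393]
280 50 [0.5659 0.2641 0.0474]
290 20 [0.5819 0.31   0.0121]
390 240 [0.7318 0.0054 0.0897]
300 250 [ 0.6185 -0.0618 -0.0016]
196 50 [0.4767 0.2393 0.1648]
240 305 [ 0.5098 -0.1243  0.0717]
400 150 [0.7706 0.1262 0.0069]
420 270 [0.73   0.0047 0.1663]
215 62 [0.4913 0.2326 0.1436]
cab [ 0.60002911 -0.06789449  0.12000387] [0.76256219 0.11054725 0.37490704] [[ 0.60150774 -0.06423011  0.12332353]
 [ 0.76056833  0.10321064  0.36999464]]
```

View pics/o1_40.png

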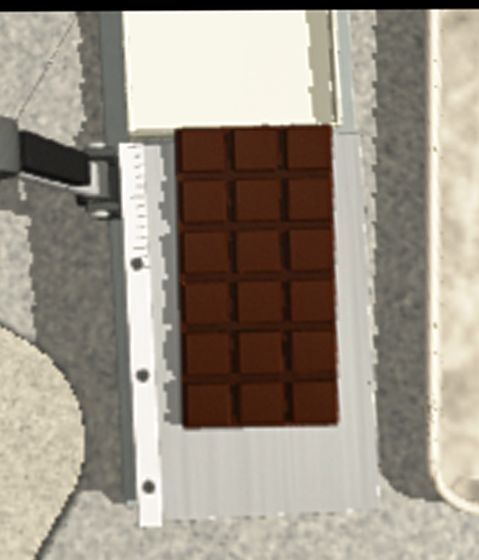

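```bash
cat > fit.py <<'E'
from ortho import *
S=4
def edge(g,p,q,half,n=60,mode='abs'):
    # find strongest gradient along normal of segment p-q (world xy), g ortho gray; returns pts
    pass
class V:
    def __init__(s,name,zp,box):
        s.x0,s.x1,s.y0,s.y1=box
        o=ortho(name,zp,*box,S); s.rgb=o; s.g=cv2.GaussianBlur(cv2.cvtColor(o,cv2.COLOR_RGB2GRAY),(0,0),2).astype(np.float32)
    def samp(s,P):
        mu=((P[...,0]-s.x0)*1000*S).astype(np.float32);mv=((s.y1-P[...,1])*1000*S).astype(np.float32)
        return cv2.remap(s.g,mu,mv,cv2.INTER_LINEAR)
    def line(s,p,q,half=.006,sign=0,n=80):
        """p,q world xy; normal=right of p->q. sign +1: brighter towards normal"""
        p=np.array(p);q=np.array(q);t=(q-p)/np.linalg.norm(q-p);nn=np.array([t[1],-t[0]])
        a=np.linspace(0,1,n)[:,None,None];b=np.arange(-half,half,.00025)[None,:,None]
        P=p+(q-p)*a+nn*b
        G=np.gradient(s.samp(P),axis=1)
        if sign==0:G=abs(G)
        else:G=G*sign
        k=G.argmax(1);off=b[0,k,0];aa=a[:,0,0]*np.linalg.norm(q-p)
        ok=np.ones(n,bool)
        for _ in range(6):
            c=np.polyfit(aa[ok],off[ok],1);res=off-np.polyval(c,aa);ok=abs(res)<max(.0006,1.5*np.median(abs(res)))
        L=np.linalg.norm(q-p)
        e0=p+nn*c[1];e1=p+t*L+nn*np.polyval(c,L)
        return e0,e1,ok.mean(),res[ok].std()
def yaw(e0,e1): d=e1-e0; return np.degrees(np.arctan2(d[1],d[0]))
E
python3 - <<'E'
from fit import *
box=(.46,.72,.03,.33)
D=V('w1',.040,box);F=V('w1',.047,box);B=V('w1',.049,box)
r=[]
def show(n,x,base): print(n,x[0].round(4),x[1].round(4),'ang',round(yaw(x[0],x[1])-base,2),round(x[2],2),x[3].round(5))
show('deck +x',D.line((.648,.09),(.640,.25)),90)
show('deck -y',D.line((.546,.071),(.645,.074)),0)
show('deck +y',D.line((.628,.262),(.638,.262),.008),0)
show('fence face',F.line((.5405,.08),(.529,.25)),90)
show('bar +x',B.line((.628,.122),(.625,.262)),90)
show('bar -x',B.line((.551,.122),(.549,.262)),90)
show('bar -y',B.line((.555,.117),(.625,.117)),0)
show('bar +y',B.line((.553,.266),(.620,.266)),0)
z=np.load('pics/w1.npz');d=z['d'];W=world(d,z)
b=(d>.25)&(W[...,2]>.05)&(W[...,0]>.55)&(W[...,1]<.09)&(W[...,2]<.29); P=W[b];
for h in (.05,.1,.15,.2,.25): 
    q=P[(P[:,2]>h)&(P[:,2]<h+.05)]
    if len(q): print(h,len(q),q.min(0).round(3),q.max(0).round(3))
E
```

```text
deck +x [0.6488 0.09  ] [0.6462 0.2503] ang 0.93 0.64 0.00042
deck -y [0.546  0.0705] [0.6451 0.0716] ang 0.64 0.64 0.00112
deck +y [0.628  0.2687] [0.638  0.2617] ang -35.12 0.64 0.00066
fence face [0.5407 0.08  ] [0.5316 0.2502] ang 3.07 0.68 0.00039
bar +x [0.6269 0.122 ] [0.6236 0.262 ] ang 1.36 1.0 0.00021
bar -x [0.5503 0.122 ] [0.5464 0.262 ] ang 1.58 0.95 0.00023
bar -y [0.555  0.1174] [0.625  0.1188] ang 1.09 1.0 0.00016
bar +y [0.553  0.2647] [0.62   0.2661] ang 1.22 1.0 0.00015
0.05 2495 [ 0.572 -0.163  0.05 ] [0.96  0.025 0.1  ]
0.1 2711 [ 0.571 -0.068  0.1  ] [0.762 0.025 0.15 ]
0.15 2900 [ 0.572 -0.068  0.15 ] [0.763 0.025 0.2  ]
0.2 798 [ 0.665 -0.037  0.2  ] [0.763 0.025 0.247]
```

```bash
python3 - <<'E'
from ortho import *
a=ortho('w1',.040,.50,.67,.225,.325,4.5);b=ortho('w1',.040,.50,.67,.045,.145,4.5)
cv2.imwrite('pics/z1.png',np.vstack([a,b])[:600,:800,::-1] if False else cv2.resize(np.vstack([a[:300],b[150:]]),None,fx=1,fy=1)[:,:,::-1])
print(a.shape)
E
```

```text
(450, 765, 3)
```

View pics/z1.png

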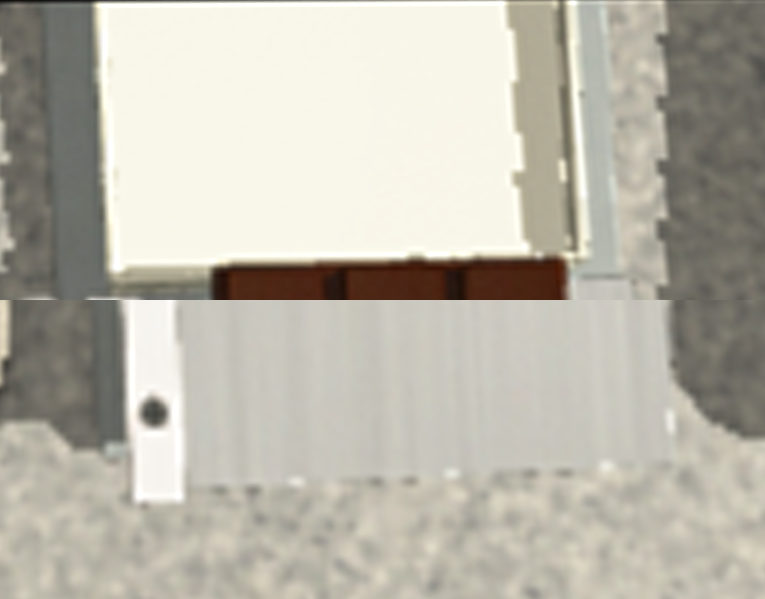

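Stand pose is about origin (0.581, 0.167) with yaw 3°. The bar sits at stand x≈+7, y≈+25 mm, turned about -1.6°. My plan:
1. With the fingers shut, push the bar towards -x until it is flush on the fence.
2. Push it towards +y.

First I'll align the tool yaw to the stand and shut the fingers.

```bash
cat > st.py <<'E'
from h import *
TH=np.radians(3.0);O=np.array([.5812,.1668])
def w2s(p): d=np.array(p)[:2]-O; c,s=np.cos(TH),np.sin(TH); return np.array([c*d[0]+s*d[1],-s*d[0]+c*d[1]])*1000
def show():
    o=status.get_obs(); R=Ro.from_rotvec(o['tool_rot']).as_matrix()
    print('t',round(o['time'],2),'stand mm',w2s(o['position']).round(1),'z',round(o['position'][2]*1000,1),'yaw rel',round(np.degrees(np.arctan2(R[1,0],R[0,0])-TH),2),'F',np.round(o['wrist_force'],2),'w',round(o['gripper_width'],3))
if __name__=='__main__': show()
E
python3 -m pendant '[[15,-8,0,0,0,-2.65,1],[20,-15,0,0,0,0,1],[20,-15,0,0,0,0,1],[20,-15,20,0,0,0,1],[20,-15,30,0,0,0,1],[20,-10,30,0,0,0,1],[0,0,30,0,0,0,1],[0,0,30,0,0,0,1]]'; python3 st.py
python3 - <<'E'
import numpy as np
from h import world
z=np.load('pics/w1.npz');W=world(z['d'],z)
print(W[100:180:20,345:362:3,2].round(3)); print(W[100,345:362:3,0].round(3))
E
```

```text
time: 3.95
position: [0.6446, 0.1943, 0.1593]
tool_rot: [3.141, 0.069, -0.001]
wrist_force: [-0.6, -0.2, 0.8]
gripper_width: 0.001
t 3.95 stand mm [64.8 24.1] z 159.3 yaw rel -0.49 F [-0.55 -0.15  0.8 ] w 0.001
[[-0.002 -0.001 -0.001  0.019  0.007  0.001]
 [-0.001 -0.001  0.017  0.019 -0.001 -0.002]
 [ 0.443  0.016  0.019 -0.    -0.    -0.001]
 [-0.001  0.019  0.443 -0.001 -0.    -0.   ]]
[0.676 0.68  0.685 0.683 0.691 0.698]
```

```bash
python3 -m pendant '[[8,0,25,0,0,-0.5,1],[0,0,30,0,0,0,1],[0,0,30,0,0,0,1],[0,0,20,0,0,0,1],[0,0,10,0,0,0,1],[0,0,0,0,0,0,1]]'; python3 st.py
python3 - <<'E'
from h import *
snap('wrist','w2');snap('scene','s2')
E
```

```text
time: 4.55
position: [0.6517, 0.194, 0.0448]
tool_rot: [3.14, 0.084, -0.004]
wrist_force: [0.2, 1.2, -0.1]
gripper_width: 0.003
t 4.55 stand mm [71.8 23.5] z 44.8 yaw rel 0.06 F [ 0.2   1.22 -0.1 ] w 0.003
```

View pics/w2.png

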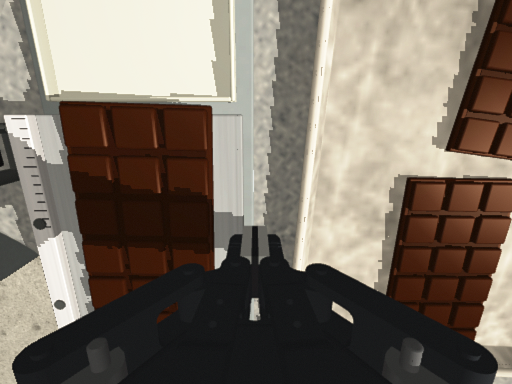

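The fist is just right of the bar: its left side is at column 228 and the bar's edge at column 214, with a clear deck between them. I'll push gently towards the fence.

```bash
python3 -m pendant '[[-3,0,1,0,0,0,1],[-3,0,0,0,0,0,1],[-2,0,0,0,0,0,1],[-2,0,0,0,0,0,1],[-2,0,0,0,0,0,1],[-2,0,0,0,0,0,1],[-2,0,0,0,0,0,1],[-2,0,0,0,0,0,1]]'; python3 st.py
python3 - <<'E'
from h import *
snap('wrist','w3')
E
```

```text
time: 5.45
position: [0.6343, 0.1932, 0.0453]
tool_rot: [3.14, 0.086, -0.0]
wrist_force: [-0.5, 0.1, -0.2]
gripper_width: -0.0
t 5.45 stand mm [54.4 23.6] z 45.3 yaw rel 0.14 F [-0.48  0.07 -0.2 ] w -0.0
```

View pics/w3.png

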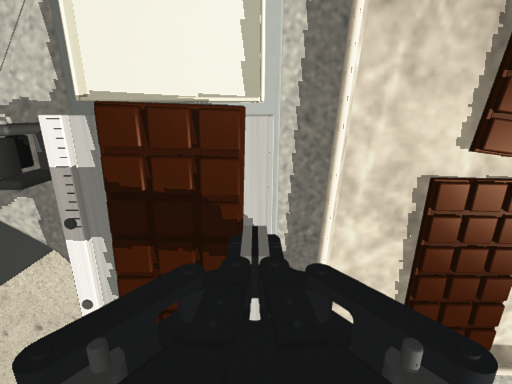

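```bash
python3 - <<'E'
from h import *
z=np.load('pics/w3.npz');im,d=z['im'],z['d'];W=world(d,z)
p=status.get_obs()['position'];print(proj(p,z),proj(p+[-.0145,0,0],z),proj(p+[-.0145,0.011,0],z),proj(p+[-.0145,0.011,0.03],z))
for v in (200,215,225,235,245,260): print(v,[(u,*(W[v,u]*1000).round(0).astype(int)) for u in (225,232,238,243,248,255,262,270)])
cv2.imwrite('pics/c3.png',cv2.resize(im[150:330,150:350,::-1],None,fx=3,fy=3,interpolation=cv2.INTER_CUBIC))
E
```

```text
(np.float64(254.2495724200538), np.float64(239.1063505831424)) (np.float64(229.52860695054795), np.float64(237.87261805884168)) (np.float64(230.06870826886566), np.float64(220.45599896792123)) (np.float64(224.35307181246128), np.float64(245.36562648706283))
200 [(225, np.int64(616), np.int64(216), np.int64(44)), (232, np.int64(620), np.int64(216), np.int64(44)), (238, np.int64(624), np.int64(216), np.int64(44)), (243, np.int64(626), np.int64(216), np.int64(43)), (248, np.int64(629), np.int64(214), np.int64(37)), (255, np.int64(633), np.int64(215), np.int64(40)), (262, np.int64(637), np.int64(216), np.int64(39)), (270, np.int64(642), np.int64(216), np.int64(38))]
215 [(225, np.int64(617), np.int64(209), np.int64(48)), (232, np.int64(621), np.int64(208), np.int64(47)), (238, np.int64(624), np.int64(208), np.int64(47)), (243, np.int64(627), np.int64(206), np.int64(39)), (248, np.int64(630), np.int64(206), np.int64(39)), (255, np.int64(634), np.int64(206), np.int64(39)), (262, np.int64(638), np.int64(206), np.int64(39)), (270, np.int64(643), np.int64(206), np.int64(38))]
225 [(225, np.in
[... 936 characters left out ...]
, np.int64(198), np.int64(63)), (243, np.int64(628), np.int64(202), np.int64(71)), (248, np.int64(630), np.int64(203), np.int64(72)), (255, np.int64(630), np.int64(264), np.int64(187)), (262, np.int64(637), np.int64(203), np.int64(71)), (270, np.int64(642), np.int64(199), np.int64(63))]
260 [(225, np.int64(621), np.int64(204), np.int64(87)), (232, np.int64(624), np.int64(205), np.int64(89)), (238, np.int64(627), np.int64(205), np.int64(89)), (243, np.int64(629), np.int64(204), np.int64(86)), (248, np.int64(631), np.int64(204), np.int64(87)), (255, np.int64(634), np.int64(201), np.int64(82)), (262, np.int64(637), np.int64(204), np.int64(87)), (270, np.int64(640), np.int64(206), np.int64(89))]
```

View pics/c3.png

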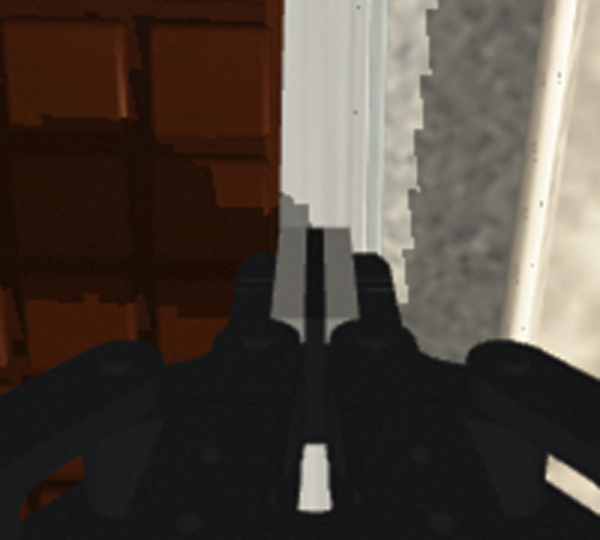

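The fingertip pads form a narrow fist about 15 mm wide at columns 241-266, and they are just touching the bar's edge at column 243. About 13 mm is left to the fence.

```bash
python3 -m pendant '[[-1.5,0,0,0,0,0,1],[-1.5,0,0,0,0,0,1],[-1.5,0,0,0,0,0,1],[-1.5,0,0,0,0,0,1],[-1.5,0,0,0,0,0,1],[-1.5,0,0,0,0,0,1],[-1,0,0,0,0,0,1],[0,0,0,0,0,0,1]]'; python3 st.py
python3 - <<'E'
from h import *
snap('wrist','w4')
E
```

```text
time: 6.3
position: [0.6243, 0.1927, 0.0453]
tool_rot: [3.14, 0.086, -0.0]
wrist_force: [-0.3, -0.4, 0.8]
gripper_width: -0.002
t 6.3 stand mm [44.4 23.6] z 45.3 yaw rel 0.14 F [-0.27 -0.38  0.79] w -0.002
```

View pics/w4.png

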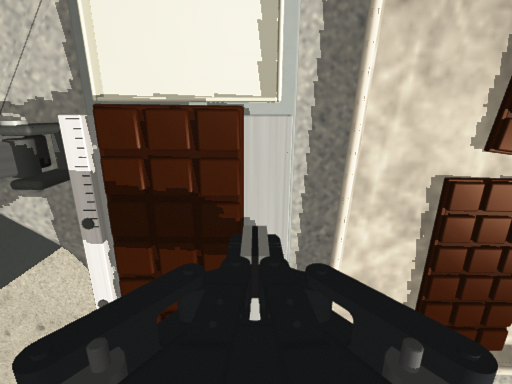

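The bar moves with the fingertips. The gap to the fence is now about 10 px (5 mm) at the top end and less further back. I'll continue slowly.

```bash
for i in 1; do python3 -m pendant '[[-1,0,0,0,0,0,1],[-1,0,0,0,0,0,1],[-1,0,0,0,0,0,1],[0,0,0,0,0,0,1]]'; done; python3 st.py; python3 -m pendant '[[-0.5,0,0,0,0,0,1],[0,0,0,0,0,0,1]]'; python3 st.py;
python3 - <<'E'
from h import *
snap('wrist','w5')
E
```

```text
time: 6.75
position: [0.6214, 0.1925, 0.0453]
tool_rot: [3.14, 0.086, -0.0]
wrist_force: [0.4, 0.4, -0.4]
gripper_width: 0.0
t 6.75 stand mm [41.5 23.6] z 45.3 yaw rel 0.14 F [ 0.36  0.39 -0.36] w 0.0
time: 6.95
position: [0.621, 0.1925, 0.0453]
tool_rot: [3.14, 0.086, 0.0]
wrist_force: [0.3, 0.3, 1.2]
gripper_width: -0.001
t 6.95 stand mm [41.1 23.5] z 45.3 yaw rel 0.14 F [0.31 0.26 1.16] w -0.001
```

View pics/w5.png

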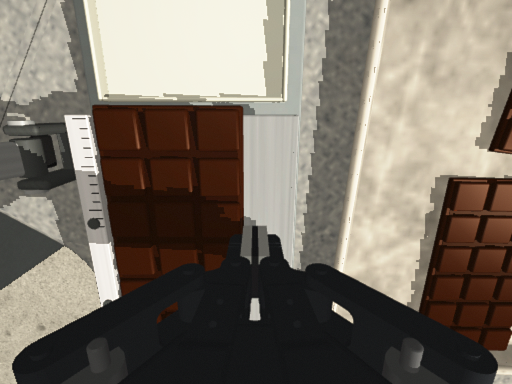

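```bash
python3 -m pendant '[[-0.5,0,0,0,0,0,1],[-0.5,0,0,0,0,0,1],[0,0,0,0,0,0,1]]'; python3 st.py; python3 -m pendant '[[-0.4,0,0,0,0,0,1],[0,0,0,0,0,0,1]]'; python3 st.py;
python3 - <<'E'
from h import *
im,d,m=snap('wrist','w6')
cv2.imwrite('pics/c6.png',cv2.resize(im[90:310,50:270,::-1],None,fx=2.7,fy=2.7,interpolation=cv2.INTER_CUBIC))
E
```

```text
time: 7.3
position: [0.62, 0.1924, 0.0453]
tool_rot: [3.14, 0.086, 0.0]
wrist_force: [0.9, 0.4, -0.8]
gripper_width: 0.0
t 7.3 stand mm [40.1 23.6] z 45.3 yaw rel 0.14 F [ 0.89  0.37 -0.79] w 0.0
time: 7.5
position: [0.6196, 0.1924, 0.0453]
tool_rot: [3.14, 0.086, 0.0]
wrist_force: [1.3, 0.7, 0.1]
gripper_width: -0.002
t 7.5 stand mm [39.7 23.6] z 45.3 yaw rel 0.14 F [1.32 0.69 0.12] w -0.002
```

View pics/c6.png

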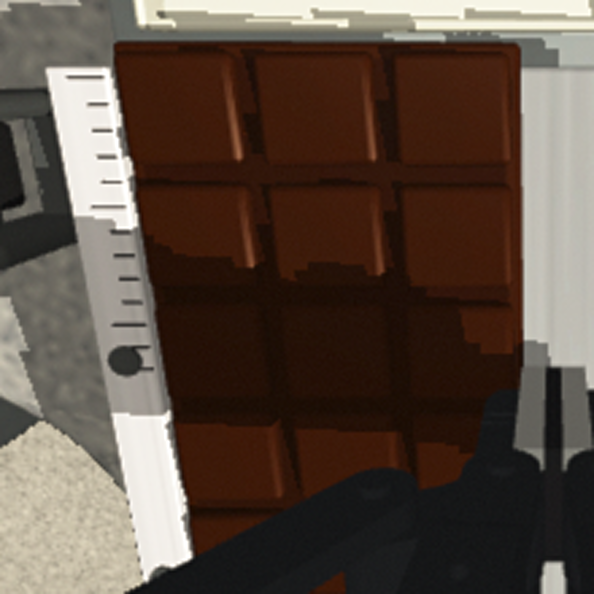

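The fence edge and the bar's edge now run together along the whole visible side. One more small nudge to confirm the force rises, then back off.

```bash
python3 -m pendant '[[-0.5,0,0,0,0,0,1],[0,0,0,0,0,0,1],[0,0,0,0,0,0,1]]'; python3 st.py; python3 -m pendant '[[3,0,0,0,0,0,1],[5,0,0,0,0,0,1],[12,0,-10,0,0,0,1],[5,0,-30,0,0,0,1],[0,0,-30,0,0,0,1],[0,20,-30,0,0,0,1],[0,40,-20,0,0,0,1],[0,40,0,0,0,0,1]]'; python3 st.py
```

```text
time: 7.85
position: [0.6194, 0.1924, 0.0453]
tool_rot: [-3.14, -0.086, -0.001]
wrist_force: [2.1, -0.2, -0.3]
gripper_width: 0.002
t 7.85 stand mm [39.4 23.6] z 45.3 yaw rel 0.14 F [ 2.09 -0.16 -0.34] w 0.002
time: 8.65
position: [0.6512, 0.0935, 0.1692]
tool_rot: [3.14, 0.089, 0.01]
wrist_force: [0.6, 0.3, -0.2]
gripper_width: 0.001
t 8.65 stand mm [ 66.1 -76.8] z 169.2 yaw rel 0.25 F [ 0.55  0.29 -0.18] w 0.001
```

```bash
python3 -m pendant '[[-25,0,-15,0,0,0,0.2],[-25,0,-15,0,0,0,0.2],[-20,0,0,0,0,0.2,0.2],[0,0,0,0,0,0,0.2],[0,0,0,0,0,0,0.2]]'; python3 st.py
python3 - <<'E'
from h import *
snap('wrist','w7')
E
```

```text
time: 9.15
position: [0.5801, 0.09, 0.1955]
tool_rot: [3.14, 0.081, 0.001]
wrist_force: [0.1, -0.2, -0.3]
gripper_width: 0.399
t 9.15 stand mm [ -5.1 -76.6] z 195.5 yaw rel -0.06 F [ 0.12 -0.16 -0.34] w 0.399
```

View pics/w7.png

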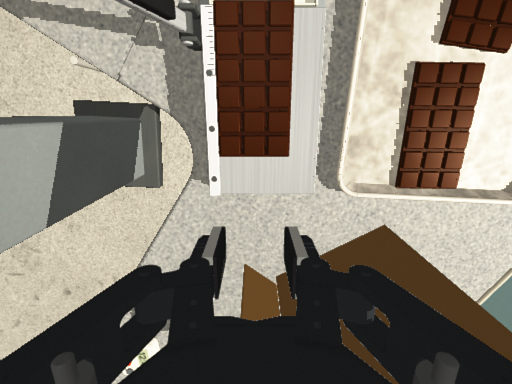

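The bar now lies along the fence: bar at columns 215-290 with its rear edge at row 157, and the deck's near end at row 193. I'll re-measure from this view.

```bash
python3 - <<'E'
from fit import *
box=(.50,.70,.03,.30)
D=V('w7',.040,box);F=V('w7',.047,box);B=V('w7',.049,box)
def show(n,x,base): print(n,x[0].round(4),x[1].round(4),'ang',round(yaw(x[0],x[1])-base,2),round(x[2],2),x[3].round(5))
show('deck -y',D.line((.548,.0715),(.640,.0755)),0)
show('deck +x',D.line((.648,.09),(.6405,.24),.004),90)
show('fence face',F.line((.5405,.075),(.5365,.115),.004),90)
show('bar +x',B.line((.617,.125),(.611,.24)),90)
show('bar -y',B.line((.547,.115),(.61,.118)),0)
cv2.imwrite('pics/o7.png',B.rgb[300:,100:700,::-1])
E
```

```text
deck -y [0.548  0.0709] [0.6401 0.0732] ang 1.47 0.59 0.00055
deck +x [0.65   0.0901] [0.6418 0.2401] ang 3.12 0.56 0.00031
fence face [0.5415 0.0751] [0.5394 0.1153] ang 3.04 0.82 0.00017
bar +x [0.6153 0.1249] [0.6092 0.2399] ang 3.02 1.0 0.00013
bar -y [0.547  0.1144] [0.61   0.1176] ang 2.87 1.0 7e-05
```

View pics/o7.png

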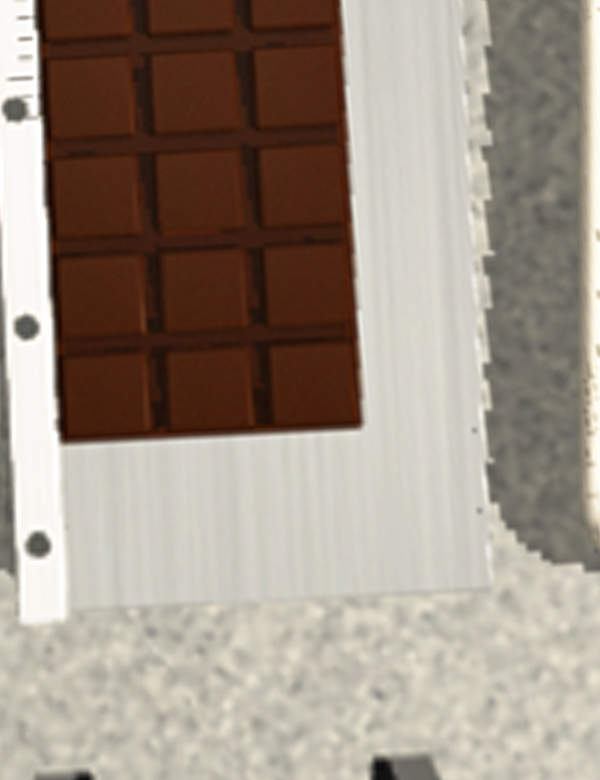

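The bar is flush, with both bar and fence at 3.0°, and its rear edge is about 44.3 mm from the deck's near end. The wanted distance is 90 mm, so I need to push about 45.7 mm. Descending behind it.

```bash
python3 -m pendant '[[0,0,30,0,0,0,0.2],[0,0,40,0,0,0,0.2],[0,0,40,0,0,0,0.2],[0,0,25,0,0,0,0.2],[0,0,15,0,0,0,0.2],[0,0,0,0,0,0,0.2]]'; python3 st.py
python3 - <<'E'
from h import *
im,d,m=snap('wrist','w8');W=world(d,m)
b=(W[...,2]>.03)&(W[...,2]<.075)&(d>.05)&(W[...,1]<.105)&(W[...,0]>.54)&(W[...,0]<.64)
for h in (30,35,40,43,46,49,52,56,60,65): 
    q=W[b&(W[...,2]>h/1000)&(W[...,2]<h/1000+.004)]
    if len(q): print(h,len(q),q.min(0).round(3),q.max(0).round(3))
E
```

```text
time: 9.8
position: [0.5786, 0.0901, 0.0421]
tool_rot: [3.14, 0.081, -0.009]
wrist_force: [0.1, -0.3, 0.5]
gripper_width: 0.401
t 9.8 stand mm [ -6.6 -76.5] z 42.1 yaw rel -0.05 F [ 0.11 -0.29  0.46] w 0.401
35 4258 [0.54  0.07  0.036] [0.64  0.105 0.039]
40 129 [0.54  0.074 0.04 ] [0.638 0.105 0.044]
43 121 [0.54  0.078 0.043] [0.601 0.101 0.047]
46 151 [0.54  0.077 0.046] [0.607 0.102 0.05 ]
49 210 [0.549 0.077 0.049] [0.609 0.102 0.053]
52 237 [0.548 0.077 0.052] [0.609 0.102 0.056]
56 221 [0.548 0.078 0.056] [0.609 0.101 0.06 ]
60 263 [0.548 0.078 0.06 ] [0.609 0.102 0.064]
65 289 [0.548 0.077 0.065] [0.609 0.102 0.069]
```

View pics/w8.png

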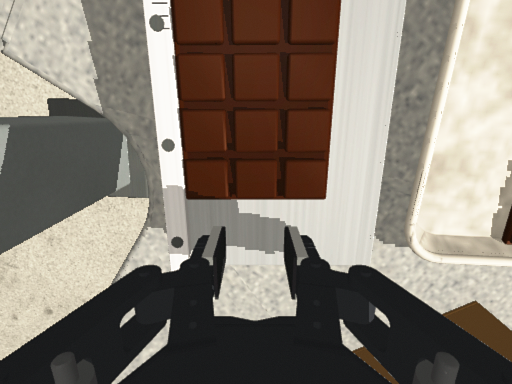

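The fingertips (columns 205-225 and 285-305) stand clear of the fence, square behind the bar's rear edge at row 199. Pushing towards +y.

```bash
python3 -m pendant '[[0,-4,0,0,0,0,0.2],[0,-3,0,0,0,0,0.2],[0,-2,0,0,0,0,0.2],[0,-2,0,0,0,0,0.2],[0,-2,0,0,0,0,0.2],[0,-2,0,0,0,0,0.2],[0,-2,0,0,0,0,0.2],[0,-2,0,0,0,0,0.2]]'; python3 st.py;python3 -m pendant '[[0,-2,0,0,0,0,0.2],[0,-2,0,0,0,0,0.2],[0,-2,0,0,0,0,0.2],[0,-2,0,0,0,0,0.2],[0,-2,0,0,0,0,0.2],[0,-2,0,0,0,0,0.2],[0,-2,0,0,0,0,0.2],[0,-1,0,0,0,0,0.2]]'; python3 st.py
python3 - <<'E'
from h import *
im,d,m=snap('wrist','w9')
E
```

```text
time: 10.65
position: [0.5788, 0.1089, 0.0454]
tool_rot: [3.14, 0.081, 0.0]
wrist_force: [0.5, -1.9, 0.9]
gripper_width: 0.397
t 10.65 stand mm [ -5.5 -57.6] z 45.4 yaw rel -0.06 F [ 0.5  -1.85  0.91] w 0.397
time: 11.45
position: [0.5779, 0.1242, 0.0453]
tool_rot: [3.14, 0.081, 0.0]
wrist_force: [0.5, -2.8, 2.2]
gripper_width: 0.402
t 11.45 stand mm [ -5.5 -42.3] z 45.3 yaw rel -0.05 F [ 0.55 -2.81  2.22] w 0.402
```

View pics/w9.png

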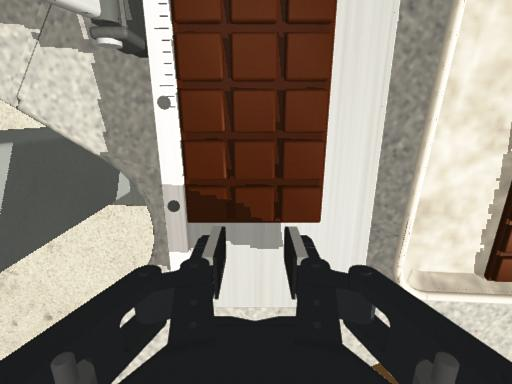

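```bash
python3 -m pendant '[[0,0,0,0,0,0,0.2],[0,0,0,0,0,0,0.2]]'; python3 st.py
python3 - <<'E'
from fit import *
im,d,m=snap('wrist','w9')
box=(.50,.70,.03,.30)
D=V('w9',.040,box);F=V('w9',.047,box);B=V('w9',.049,box)
def show(n,x,base): print(n,x[0].round(4),x[1].round(4),'ang',round(yaw(x[0],x[1])-base,2),round(x[2],2),x[3].round(5))
show('fence face',F.line((.5385,.12),(.533,.22),.004),90)
show('bar +x',B.line((.614,.145),(.609,.24)),90)
show('bar -y',B.line((.547,.135),(.61,.138)),0)
W=world(d,m); 
for v in (30,80,150,210): print(v,W[v,[200,255,310]][:, :].round(4).tolist())
E
```

```text
time: 11.7
position: [0.5779, 0.1242, 0.0453]
tool_rot: [-3.14, -0.081, -0.0]
wrist_force: [-0.6, -0.8, 1.8]
gripper_width: 0.402
t 11.7 stand mm [ -5.5 -42.4] z 45.3 yaw rel -0.06 F [-0.64 -0.84  1.84] w 0.402
fence face [0.5391 0.12  ] [0.5344 0.2201] ang 2.7 0.98 0.00026
bar +x [0.6135 0.145 ] [0.6085 0.24  ] ang 2.99 1.0 5e-05
bar -y [0.547  0.1349] [0.61   0.1383] ang 3.08 1.0 0.0001
30 [[0.5465, 0.2312, 0.0451], [0.5725, 0.2326, 0.0449], [0.5985, 0.234, 0.0446]]
80 [[0.5469, 0.2091, 0.0475], [0.5736, 0.2106, 0.0464], [0.6007, 0.212, 0.0457]]
150 [[0.5467, 0.1751, 0.0478], [0.5753, 0.1766, 0.0484], [0.604, 0.178, 0.0479]]
210 [[0.5464, 0.1416, 0.0475], [0.5771, 0.1434, 0.0482], [0.6079, 0.1446, 0.047]]
```

The bar is flat, still flush and square (3.0°), with about 25 mm left. Pushing 22 mm more, then I'll measure at the deck's end.

```bash
python3 -m pendant '[[0,-2,0,0,0,0,0.2],[0,-2,0,0,0,0,0.2],[0,-2,0,0,0,0,0.2],[0,-2,0,0,0,0,0.2],[0,-2,0,0,0,0,0.2],[0,-2,0,0,0,0,0.2],[0,-2,0,0,0,0,0.2],[0,-2,0,0,0,0,0.2]]'; python3 st.py;python3 -m pendant '[[0,-2,0,0,0,0,0.2],[0,-2,0,0,0,0,0.2],[0,-1,0,0,0,0,0.2],[0,-1,0,0,0,0,0.2],[0,0,0,0,0,0,0.2]]'; python3 st.py
python3 - <<'E'
from h import *
im,d,m=snap('wrist','w10')
E
```

```text
time: 12.55
position: [0.5771, 0.1402, 0.0453]
tool_rot: [3.14, 0.081, -0.0]
wrist_force: [0.2, -2.7, 3.0]
gripper_width: 0.402
t 12.55 stand mm [ -5.5 -26.4] z 45.3 yaw rel -0.06 F [ 0.2  -2.71  3.04] w 0.402
time: 13.05
position: [0.5768, 0.1461, 0.0453]
tool_rot: [-3.141, -0.081, -0.0]
wrist_force: [0.8, -2.3, 2.2]
gripper_width: 0.404
t 13.05 stand mm [ -5.5 -20.4] z 45.3 yaw rel -0.06 F [ 0.79 -2.29  2.18] w 0.404
```

View pics/w10.png

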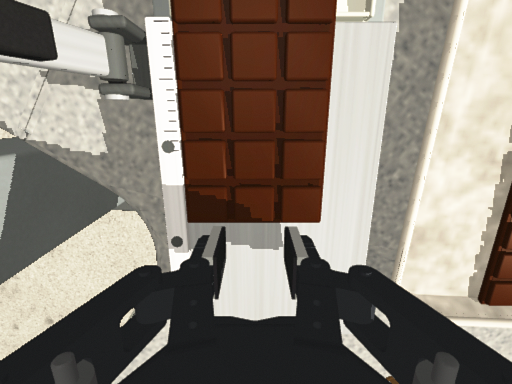

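The deck's end shows at (380,20) and the fourth groove from the rear at row 27, so about 3 mm is left. I'll measure it precisely.

```bash
python3 - <<'E'
from fit import *
box=(.50,.70,.10,.30)
D=V('w10',.040,box);F=V('w10',.047,box);B=V('w10',.049,box)
def show(n,x,base): print(n,x[0].round(4),x[1].round(4),'ang',round(yaw(x[0],x[1])-base,2),round(x[2],2),x[3].round(5)); return x
uy=np.array([-np.sin(np.radians(3)),np.cos(np.radians(3))])
e=show('deck +y',D.line((.618,.2625),(.631,.2632),.006,n=30),0)
f=show('fence end',F.line((.523,.2575),(.531,.258),.006,n=30),0)
show('fence face',F.line((.538,.14),(.533,.25),.004),90)
show('bar +x',B.line((.6125,.165),(.608,.24)),90)
b=show('bar -y',B.line((.547,.157),(.61,.16)),0)
s=lambda x: uy@((x[0]+x[1])/2)
print('rear->deck end',s(e)-s(b),'rear->fence end',s(f)-s(b))
cv2.imwrite('pics/o10d.png',D.rgb[100:300,60:620,::-1]);cv2.imwrite('pics/o10f.png',F.rgb[100:300,60:620,::-1])
cv2.imwrite('pics/o10.png',np.vstack([D.rgb[60:300,60:620,::-1],F.rgb[60:300,60:620,::-1]]))
E
```

```text
deck +y [0.6179 0.2649] [0.6311 0.2618] ang -13.21 0.63 0.0004
fence end [0.523  0.2571] [0.531  0.2575] ang 3.09 0.97 7e-05
fence face [0.5385 0.14  ] [0.5326 0.25  ] ang 3.07 0.85 0.00016
bar +x [0.6123 0.165 ] [0.6085 0.24  ] ang 2.93 1.0 8e-05
bar -y [0.547  0.1569] [0.61   0.1602] ang 2.97 1.0 7e-05
rear->deck end 0.10221821522535321 rear->fence end 0.10127149994830473
```

View pics/o10.png

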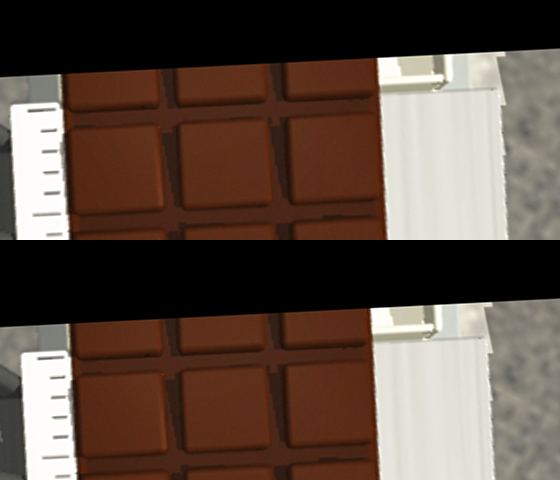

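```bash
cat > groove.py <<'E'
from fit import *
from scipy.signal import find_peaks
def run(name,zp,x0,ya,yb):
    th=np.radians(3.0);ux=np.array([np.cos(th),np.sin(th)]);uy=np.array([-np.sin(th),np.cos(th)])
    B=V(name,zp,(.50,.70,.05,.36)); O=np.array([.5812,.1668])
    ys=np.arange(ya,yb,.0002);out=[]
    xs=np.concatenate([np.arange(-.036,-.026,.001),np.arange(-.012,.0,.001),np.arange(.014,.025,.001)])+x0
    P=O+xs[:,None,None]*ux+ys[None,:,None]*uy
    S=B.samp(P); p=np.median(S,0) ; return ys,p
if __name__=='__main__':
    for name,ya,yb in [('w1',-.053,.105),('w10',-.02,.10),('w9',-.03,.08)]:
      for zp in (.046,.049):
        ys,p=run(name,zp,0.007 if name=='w1' else 0,ya,yb)
        pk,_=find_peaks(-p,prominence=3,distance=60)
        print(name,zp,(ys[pk]*1000).round(1),np.diff(ys[pk]*1000).round(1),_['prominences'].round(0))
E
python3 groove.py
```

```text
w1 0.046 [-46.4 -26.8  -2.2  26.4  52.6  77.4  96.2] [19.6 24.6 28.6 26.2 24.8 18.8] [  8.  14. 175.  11.  15.  13.   9.]
w1 0.049 [-46.  -26.4  -2.2  26.4  51.8  77.4  95.8] [19.6 24.2 28.6 25.4 25.6 18.4] [  8.  14. 176.  11.  14.  13.   8.]
w10 0.046 [-7.8 12.4 37.2 66.2 91. ] [20.2 24.8 29.  24.8] [32. 19. 18. 19. 25.]
w10 0.049 [-6.6 13.2 37.4 65.8 90.2] [19.8 24.2 28.4 24.4] [31. 19. 18. 20. 25.]
w9 0.046 [-9.6 15.2 44.2 69.2] [24.8 29.  25. ] [18. 18. 18. 25.]
w9 0.049 [-28.4  -8.8  15.6  44.   68.4] [19.6 24.4 28.4 24.4] [30. 18. 18. 18. 25.]
```

Estimates of the remaining push vary from 2.6 to 4.3 mm, depending on the parallax assumed for the groove's height. I'll push 2 mm, then back off and look from straight above the deck's end.

```bash
python3 -m pendant '[[0,-1,0,0,0,0,0.2],[0,-1,0,0,0,0,0.2],[0,0,0,0,0,0,0.2]]'; python3 st.py; python3 -m pendant '[[0,4,0,0,0,0,0.2],[0,10,0,0,0,0,0.2],[0,0,-25,0,0,0,0.2],[0,0,-35,0,0,0,0.2],[0,-15,-35,0,0,0,0.2],[0,-30,-15,0,0,0,0.2],[0,-20,0,0,0,0,0.2],[0,0,0,0,0,0,0.2]]'; python3 st.py
python3 - <<'E'
from h import *
im,d,m=snap('wrist','w11'); print(-np.array(m['R']).T@m['t'])
E
```

```text
time: 13.4
position: [0.5767, 0.1481, 0.0453]
tool_rot: [3.14, 0.081, 0.0]
wrist_force: [0.2, -1.9, 2.3]
gripper_width: 0.398
t 13.4 stand mm [ -5.5 -18.4] z 45.3 yaw rel -0.06 F [ 0.16 -1.85  2.25] w 0.398
time: 14.2
position: [0.5738, 0.2007, 0.1557]
tool_rot: [-3.139, -0.084, -0.001]
wrist_force: [0.1, -1.1, 0.4]
gripper_width: 0.397
t 14.2 stand mm [-5.6 34.3] z 155.7 yaw rel 0.07 F [ 0.12 -1.09  0.41] w 0.397
[0.56980319 0.27110117 0.29711326]
```

View pics/w11.png

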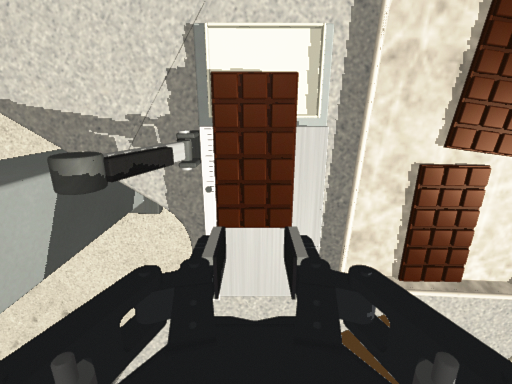

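The whole bar is visible here: columns 212-298, rows 71-227. The deck's end is at row 126 and the second groove at about row 129.

```bash
python3 - <<'E'
from fit import *
box=(.50,.70,.13,.35)
D=V('w11',.040,box);F=V('w11',.047,box);B=V('w11',.045,box);T=V('w11',.049,box)
def show(n,x,base): print(n,x[0].round(4),x[1].round(4),'ang',round(yaw(x[0],x[1])-base,2),round(x[2],2),x[3].round(5)); return x
th=np.radians(3);ux=np.array([np.cos(th),np.sin(th)]);uy=np.array([-np.sin(th),np.cos(th)])
s=lambda x: uy@((x[0]+x[1])/2)*1000
sx=lambda x: ux@((x[0]+x[1])/2)*1000
e=show('deck +y',D.line((.613,.2625),(.634,.2635),.003,n=40),0)
f=show('fence end',F.line((.523,.2575),(.531,.258),.004,n=30),0)
ff=show('fence face',F.line((.537,.165),(.533,.25),.004),90)
bx=show('bar +x',B.line((.6125,.175),(.608,.30)),90)
b=show('bar -y',B.line((.547,.158),(.60,.161)),0)
bt=show('bar +y',B.line((.537,.308),(.60,.311)),0)
print('end',s(e),'fence end',s(f),'rear',s(b),'front',s(bt),'len',s(bt)-s(b),'width',sx(bx)-sx(ff))
cv2.imwrite('pics/o11.png',cv2.resize(T.rgb[220:460,80:580,::-1],None,fx=1.6,fy=1.6))
cv2.imwrite('pics/o11d.png',cv2.resize(D.rgb[220:460,80:580,::-1],None,fx=1.6,fy=1.6))
E
```

```text
deck +y [0.613 0.262] [0.634  0.2628] ang 2.17 0.98 0.00011
fence end [0.523  0.2578] [0.531  0.2582] ang 3.24 1.0 4e-05
fence face [0.5368 0.165 ] [0.5322 0.25  ] ang 3.09 1.0 0.00013
bar +x [0.6132 0.175 ] [0.6066 0.2999] ang 3.04 0.99 0.00013
bar -y [0.547  0.1574] [0.6    0.1602] ang 3.09 1.0 7e-05
bar +y [0.5371 0.3057] [0.6001 0.3085] ang 2.58 1.0 0.00013
end 229.37544796374755 fence end 230.05736808355672 rear 128.5448712052062 front 276.89162761998585 len 148.34675641477966 width 76.85692896831097
```

View pics/o11d.png

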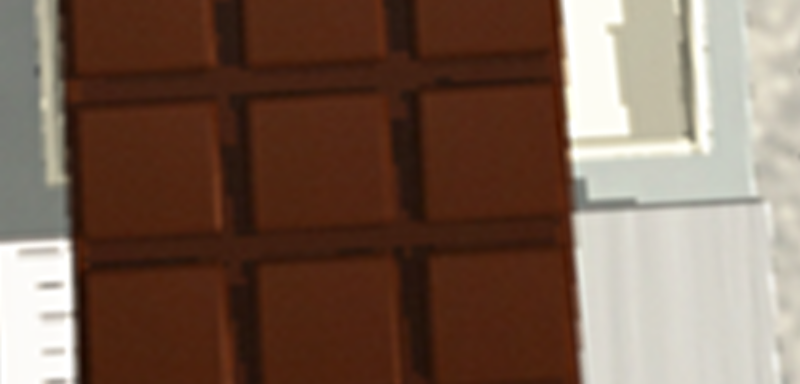

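Edge-based estimates give about 2.2 mm to go, while the groove by eye suggests about 3 mm. I'll use the depth picture, which is free of parallax, to settle it.

```bash
cat > dep.py <<'E'
from h import *
import sys
def dep(name):
    th=np.radians(3.05);ux=np.array([np.cos(th),np.sin(th)]);uy=np.array([-np.sin(th),np.cos(th)])
    z=np.load('pics/%s.npz'%name);W=world(z['d'],z);C=z['im']
    s=W[...,:2]@uy*1000;x=W[...,:2]@ux*1000-589.1;Z=W[...,2]*1000
    ok=(z['d']>.05)&(Z>-5)&(Z<60)
    return s,x,Z,ok
if __name__=='__main__':
    s,x,Z,ok=dep(sys.argv[1])
    b=ok&(((x>-38)&(x<-26))|((x>-12)&(x<0))|((x>14)&(x<26)))
    bins=np.arange(120,285,1.0)
    out=[]
    for a in bins:
        q=Z[b&(s>=a-.5)&(s<a+.5)]
        out.append(np.median(q) if len(q) else np.nan)
    out=np.array(out)
    for i in range(0,len(bins),15): print(int(bins[i]),out[i:i+15].round(1))
    k=ok&(x>40)&(x<60)
    print('deck end'); 
    for a in np.arange(224,236,1.): 
        q=Z[k&(s>=a-.5)&(s<a+.5)]; print(a,len(q),np.median(q).round(1) if len(q) else None,end='; ')
E
python3 dep.py w11
```

```text
120 [38.7 38.4 38.8 38.3 38.5 39.   nan  nan  nan 47.  47.9 47.7 47.6 47.7
 47.7]
135 [47.6 47.5 47.6 47.6 48.2 47.7 47.8 47.7 47.7 47.6 47.6 47.9 47.6 47.8
 47.3]
150 [45.2 44.  44.1 45.4 47.1 47.4 47.8 48.1 47.8 47.7 47.6 47.7 47.7 47.9
 47.7]
165 [47.9 47.9 47.7 47.6 47.3 47.6 47.7 47.5 47.8 47.5 45.2 44.2 44.  45.2
 46.5]
180 [47.5 47.8 47.8 47.5 47.9 47.6 47.8 47.9 47.7 47.9 47.8 47.9 47.8 47.7
 47.6]
195 [47.9 47.8 47.5 47.6 47.6 44.8 44.2 44.  44.  47.3 47.7 47.3 47.8 47.9
 47.7]
210 [47.7 47.8 47.7 47.3 47.8 47.7 47.7 47.6 47.7 47.8 47.7 47.7 47.5 47.7
 47.5]
225 [44.2 44.1 44.  44.4 46.9 47.5 47.7 47.8 47.7 48.  47.7 47.6 48.2 47.8
 47.8]
240 [47.7 47.7 47.7 47.6 47.8 47.9 47.7 47.7 48.1 47.5 46.4 44.1 44.2 44.1
 47.1]
255 [47.3 47.8 47.6 47.6 47.5 47.8 47.9 47.5 47.7 47.8 47.9 47.7 47.9 47.8
 47.6]
270 [47.7 47.6 47.8 47.7 47.5 46.8 43.6 42.5  nan  nan  nan 11.5 11.4 11.3
 11.4]
deck end
224.0 21 38.5; 225.0 21 38.6; 226.0 21 38.8; 227.0 21 38.7; 228.0 28 38.3; 229.0 53 37.6; 230.0 19 8.9; 231.0 19 8.4; 232.0 19 8.8; 233.0 19 9.1; 234.0 20 8.7; 235.0 19 8.8;
```

Depth gives evenly spaced grooves (151.5, 176.5, 201.8, 226.6, 252 mm along the stand's y) and the deck's end at about 229.5. That leaves roughly 2.9 mm. Going back behind the bar, same height, final TCP y ≈ -15.5.

```bash
python3 -m pendant '[[0,20,0,0,0,0,0.2],[0,30,15,0,0,0,0.2],[0,17,35,0,0,0,0.2],[0,0,35,0,0,0,0.2],[0,0,25,0,0,0,0.2],[0,0,0,0,0,0,0.2],[0,0,0,0,0,0,0.2]]'; python3 st.py
```

```text
time: 14.95
position: [0.5773, 0.1311, 0.0452]
tool_rot: [3.14, 0.079, -0.002]
wrist_force: [-0.2, 0.3, -1.1]
gripper_width: 0.401
t 14.95 stand mm [ -5.7 -35.5] z 45.2 yaw rel -0.11 F [-0.22  0.33 -1.06] w 0.401
```

```bash
python3 -m pendant '[[0,-6,0,0,0,0,0.2],[0,-6,0,0,0,0,0.2],[0,-3,0,0,0,0,0.2],[0,-2,0,0,0,0,0.2],[0,-1,0,0,0,0,0.2],[0,-1,0,0,0,0,0.2],[0,-1,0,0,0,0,0.2],[0,0,0,0,0,0,0.2]]'; python3 st.py
```

```text
time: 15.75
position: [0.5769, 0.1516, 0.0458]
tool_rot: [3.14, 0.08, 0.002]
wrist_force: [0.7, -4.0, 5.7]
gripper_width: 0.399
t 15.75 stand mm [ -5.1 -14.9] z 45.8 yaw rel -0.07 F [ 0.74 -4.02  5.72] w 0.399
```

```bash
python3 -m pendant '[[0,4,0,0,0,0,0.2],[0,12,0,0,0,0,0.2],[0,0,-25,0,0,0,0.2],[0,0,-35,0,0,0,0.2],[0,-15,-35,0,0,0,0.2],[0,-30,-15,0,0,0,0.2],[0,-20,0,0,0,0,0.2],[0,0,0,0,0,0,0.2]]'; python3 st.py
python3 - <<'E'
from h import *
im,d,m=snap('wrist','w12')
E
python3 dep.py w12
sed -i 's/w11/w12/g' /dev/null
```

```text
time: 16.55
position: [0.5736, 0.2026, 0.1555]
tool_rot: [-3.14, -0.084, -0.001]
wrist_force: [-0.3, 0.1, 0.1]
gripper_width: 0.403
t 16.55 stand mm [-5.7 36.2] z 155.5 yaw rel 0.07 F [-0.29  0.08  0.11] w 0.403
120 [38.8 38.6 39.  38.9 38.5 38.5 38.8 38.8 38.7  nan  nan  nan 46.4 47.6
 47.8]
135 [47.6 47.5 47.5 47.6 47.4 47.4 47.9 47.8 47.7 48.  47.9 47.7 47.5 48.
 47.9]
150 [47.6 47.5 47.1 44.7 44.2 44.1 45.2 46.8 47.7 47.7 47.8 47.9 47.8 47.9
 47.7]
165 [47.5 47.5 47.9 47.8 47.6 47.9 47.6 47.6 47.7 47.7 47.7 47.5 47.2 45.1
 44.2]
180 [44.1  nan 47.2 47.8 47.5 47.9 47.7 47.9 47.6 47.7 47.8 47.6 47.7 47.6
 47.7]
195 [47.7 47.5 47.7 47.8 47.6 47.7 47.7 47.2 44.1 44.  44.1 44.1 47.3 47.8
 47.8]
210 [47.9 47.7 47.7 47.7 47.5 47.5 48.  47.8 47.7 47.7 48.  47.9 47.6 47.6
 47.7]
225 [47.6 47.8 46.9 43.9 44.3 44.  44.1 47.3 47.6 47.7 47.7 47.7 47.9 47.9
 47.7]
240 [47.6 47.9 47.7 47.8 47.8 47.6 47.9 47.8 47.6 47.6 47.8 47.7 47.4 46.1
 44.1]
255 [43.9 44.1 47.2 47.8 47.5 47.7 47.6 48.  47.5 47.7 47.9 47.8 48.  47.4
 47.6]
270 [47.8 48.2 47.7 47.7 47.7 48.  47.6 47.2 44.  43.3 42.1  nan  nan  nan
 11. ]
deck end
224.0 21 38.6; 225.0 21 38.8; 226.0 21 38.9; 227.0 21 38.8; 228.0 21 38.8; 229.0 50 37.1; 230.0 30 9.6; 231.0 18 9.0; 232.0 19 8.8; 233.0 19 8.8; 234.0 20 8.6; 235.0 18 8.9; sed: couldn't edit /dev/null: not a regular file
```

View pics/w12.png

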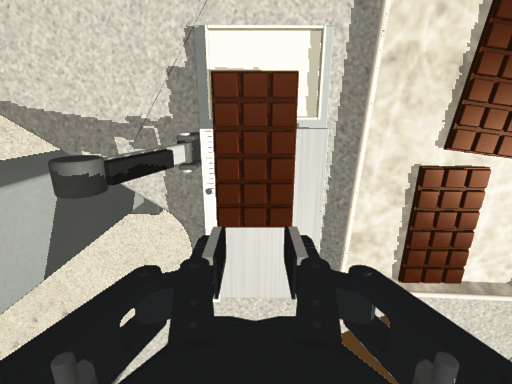

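```bash
python3 - <<'E'
from fit import *
from dep import dep
box=(.50,.70,.13,.35)
D=V('w12',.0387,box);F=V('w12',.0457,box);B=V('w12',.044,box)
def show(n,x,base): print(n,x[0].round(4),x[1].round(4),'ang',round(yaw(x[0],x[1])-base,2),round(x[2],2),x[3].round(5)); return x
th=np.radians(3.05);ux=np.array([np.cos(th),np.sin(th)]);uy=np.array([-np.sin(th),np.cos(th)])
s=lambda x: uy@((x[0]+x[1])/2)*1000
sx=lambda x: ux@((x[0]+x[1])/2)*1000
e=show('deck +y',D.line((.613,.2625),(.634,.2635),.003,n=40),0)
f=show('fence end',F.line((.523,.2575),(.531,.258),.004,n=30),0)
ff=show('fence face',F.line((.537,.165),(.533,.25),.004),90)
bx=show('bar +x',B.line((.6125,.175),(.608,.30)),90)
bt=show('bar +y',B.line((.537,.309),(.60,.312)),0)
print('end',s(e),'fence end',s(f),'front',s(bt),'width',sx(bx)-sx(ff))
S,x,Z,ok=dep('w12')
b=ok&(((x>-38)&(x<-26))|((x>-12)&(x<0))|((x>14)&(x<26)))
g=[]
for c in (154.4,179.4,204.4,229.4,254.4):
    q=S[b&(abs(S-c)<5)&(Z<45.9)]; g.append((q.min()+q.max())/2); 
print(np.round(g,2),np.mean(g)+25)
# lateral vertical grooves & edges
for y0 in (140,190,240,265):
    k=ok&(abs(S-y0)<6); xx=x[k];zz=Z[k]; r=[np.median(zz[abs(xx-a)<.6]).round(1) if (abs(xx-a)<.6).any() else 0 for a in np.arange(-48,-38,1)]; t=[np.median(zz[abs(xx-a)<.6]).round(1) if (abs(xx-a)<.6).any() else 0 for a in np.arange(28,38,1)]; print(y0,r,t)
cv2.imwrite('pics/o12.png',cv2.resize(B.rgb[220:460,80:580,::-1],None,fx=1.6,fy=1.6))
E
```

```text
deck +y [0.613 0.262] [0.634 0.263] ang 2.61 0.95 8e-05
fence end [0.523  0.2578] [0.531  0.2582] ang 2.95 1.0 6e-05
fence face [0.5367 0.165 ] [0.5321 0.25  ] ang 3.08 1.0 0.00013
bar +x [0.6135 0.175 ] [0.6068 0.3   ] ang 3.05 0.99 0.00013
bar +y [0.537  0.3085] [0.6    0.3113] ang 2.49 1.0 0.00017
end 228.9256190961557 fence end 229.57791380441574 front 279.221146155443 width 77.2793850954572
[153.11 179.02 203.49 229.41 254.3 ] 228.86416324279688
140 [np.float64(46.0), np.float64(45.9), np.float64(45.8), np.float64(43.4), np.float64(43.7), np.float64(47.0), np.float64(47.4), np.float64(47.6), np.float64(47.9), np.float64(47.8)] [np.float64(47.5), np.float64(47.2), np.float64(47.6), np.float64(45.0), np.float64(43.5), np.float64(43.0), np.float64(38.7), np.float64(38.6), np.float64(38.5), np.float64(38.6)]
190 [np.float64(45.6), np.float64(46.0), np.float64(46.0), np.float64(43.5), np.float64(43.7), np.float64(47.0), np.float64(47.6), np.float64(47.9), np.float64(48.2), np.float64(48.1)] [np.float64(47.5), np.float64(47.5), np.float64(47.6), np.float64(46.4), np.float64(43.9), np.float64(42.8), np.float64(39.0), np.float64(39.0), np.float64(39.0), np.float64(38.9)]
240 [np.float64(20.4), 0, 0, np.float64(43.0), np.float64(43.8), np.float64(46.8), np.float64(47.2), np.float64(47.9), np.float64(47.9), np.float64(47.7)] [np.float64(47.8), np.float64(47.7), np.float64(47.3), np.float64(46.5), np.float64(43.8), np.float64(43.3), 0, 0, 0, np.float64(20.1)]
265 [0, 0, 0, np.float64(42.3), np.float64(43.4), np.float64(43.9), np.float64(47.2), np.float64(47.5), np.float64(47.6), np.float64(47.7)] [np.float64(48.0), np.float64(47.5), np.float64(48.1), np.float64(47.3), np.float64(43.5), np.float64(43.1), 0, 0, 0, 0]
```

View pics/o12.png

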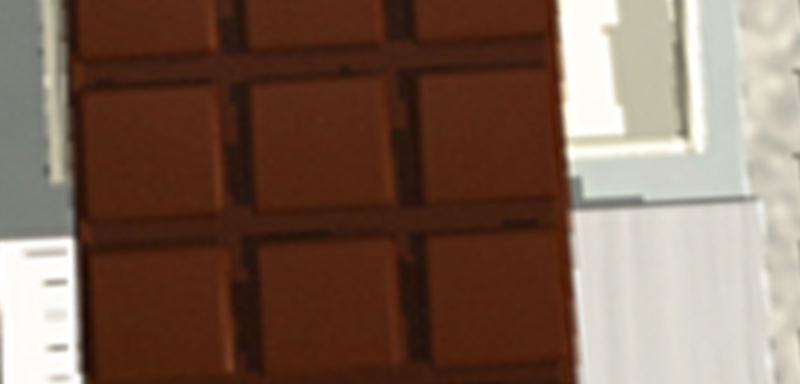

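The bar's second groove is at 229.4 against the deck's end at 228.9–229.6. The front overhang is about 50 mm, the bar is square, and its slab edge sits against the fence along its length. So I accept the placement. Now the hold-down arm: go up, cross over to the fence side with the fingers shut, and look.

```bash
python3 -m pendant '[[0,0,-30,0,0,0,1],[0,0,-35,0,0,0,1],[0,-10,-20,0,0,0,1],[-20,-15,0,0,0,0,1],[-30,-12,0,0,0,0,1],[-30,0,0,0,0,0,1],[-30,0,0,0,0,0,1],[-20,0,0,0,0,0,1]]'; python3 st.py;
python3 - <<'E'
from h import *
im,d,m=snap('scene','s13')
cv2.imwrite('pics/s13c.png',cv2.resize(im[110:260,120:320,::-1],None,fx=4,fy=4,interpolation=cv2.INTER_CUBIC))
im,d,m=snap('wrist','w13')
E
```

```text
time: 17.4
position: [0.4403, 0.2299, 0.2394]
tool_rot: [3.14, 0.08, -0.004]
wrist_force: [-0.3, -0.6, -0.2]
gripper_width: -0.0
t 17.4 stand mm [-137.4   70.3] z 239.4 yaw rel -0.09 F [-0.27 -0.57 -0.24] w -0.0
```

View pics/s13c.png

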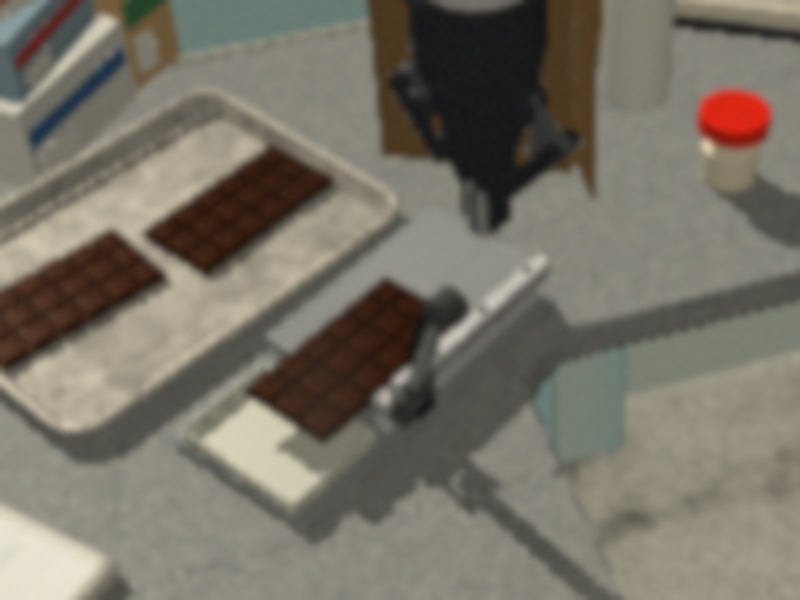

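View pics/w13.png

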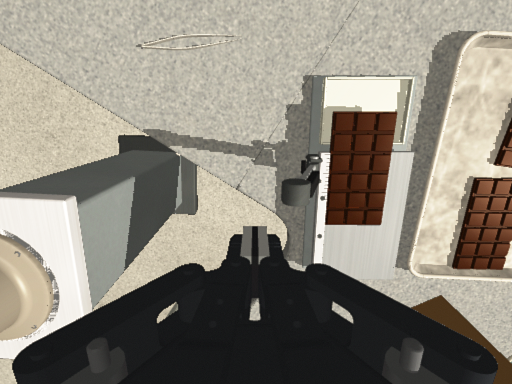

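The bar overhangs the pan by two rows. The arm's cylinder is at (295,190), clear to the right of the fist at column 255. Descending on the fence side.

```bash
python3 -m pendant '[[0,-3,30,0,0,0,1],[0,0,30,0,0,0,1],[0,0,25,0,0,0,1],[0,0,12,0,0,0,1],[0,0,0,0,0,0,1]]'; python3 st.py;
python3 - <<'E'
from h import *
from st import w2s
im,d,m=snap('wrist','w14');W=world(d,m)
b=(W[...,2]>.125)&(W[...,2]<.18)&(d>.05)
P=W[b];s=np.array([w2s(p) for p in P]); k=(s[:,0]>-108)&(s[:,0]<-55)&(s[:,1]>40)&(s[:,1]<100)
print(k.sum(),np.percentile(s[k],[2,98],axis=0),np.percentile(P[k,2],[2,98]))
E
```

```text
time: 18.0
position: [0.4419, 0.2329, 0.1409]
tool_rot: [3.139, 0.079, -0.007]
wrist_force: [-0.6, -0.4, 0.6]
gripper_width: 0.002
t 18.0 stand mm [-135.7   73.3] z 140.9 yaw rel -0.12 F [-0.56 -0.39  0.59] w 0.002
1499 [[-107.61568931   69.48990719]
 [ -83.89477447   84.18197151]] [0.12672264 0.16558653]
```

View pics/w14.png

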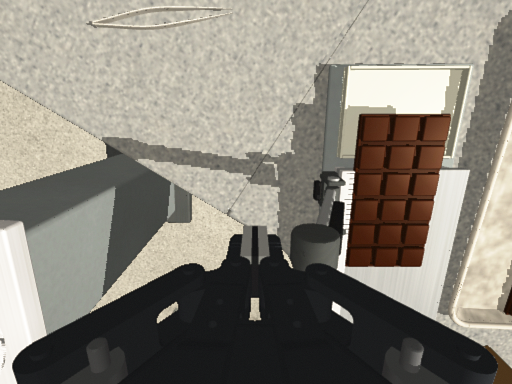

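The cylinder (columns 290-340) is right beside the fist and lined up in y (74 vs 73). Pushing towards +x.

```bash
python3 -m pendant '[[4,0,0,0,0,0,1],[4,0,0,0,0,0,1],[4,0,0,0,0,0,1],[4,0,0,0,0,0,1],[4,0,0,0,0,0,1],[4,0,0,0,0,0,1],[4,0,0,0,0,0,1],[4,0,0,0,0,0,1]]'; python3 st.py;
python3 - <<'E'
from h import *
im,d,m=snap('wrist','w15')
E
```

```text
time: 18.85
position: [0.4744, 0.2359, 0.1432]
tool_rot: [3.14, 0.081, 0.0]
wrist_force: [-1.0, 0.5, 0.7]
gripper_width: 0.001
t 18.85 stand mm [-103.    74.6] z 143.2 yaw rel -0.06 F [-1.    0.54  0.69] w 0.001
```

View pics/w15.png

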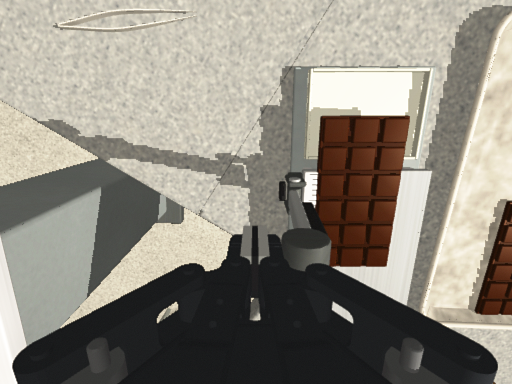

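The fist is against the cylinder (left side at column 281) and the arm is coming upright. I'll continue past upright.

```bash
python3 -m pendant '[[4,0,0,0,0,0,1],[4,0,0,0,0,0,1],[4,0,0,0,0,0,1],[3,0,0,0,0,0,1],[3,0,0,0,0,0,1],[3,0,0,0,0,0,1],[3,0,0,0,0,0,1],[3,0,0,0,0,0,1]]'; python3 st.py;
python3 - <<'E'
from h import *
im,d,m=snap('wrist','w16')
E
```

```text
time: 19.7
position: [0.5012, 0.2372, 0.1432]
tool_rot: [3.14, 0.081, 0.0]
wrist_force: [-1.2, -0.9, 0.2]
gripper_width: 0.001
t 19.7 stand mm [-76.2  74.5] z 143.2 yaw rel -0.06 F [-1.22 -0.92  0.15] w 0.001
```

View pics/w16.png

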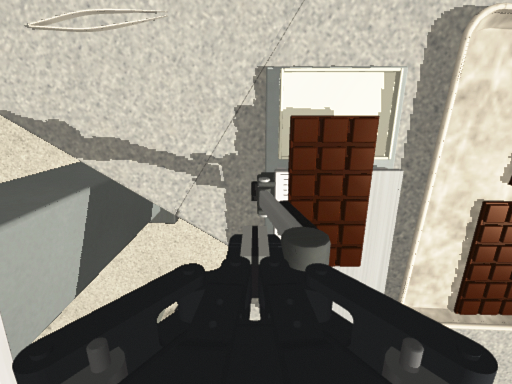

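```bash
python3 -m pendant '[[3,0,0,0,0,0,1],[3,0,0,0,0,0,1],[2,0,0,0,0,0,1],[0,0,0,0,0,0,1],[0,0,0,0,0,0,1],[0,0,0,0,0,0,1],[0,0,0,0,0,0,1],[0,0,0,0,0,0,1]]'; python3 st.py;
python3 - <<'E'
from h import *
im,d,m=snap('wrist','w17')
E
```

```text
time: 20.55
position: [0.5089, 0.2377, 0.1433]
tool_rot: [3.14, 0.081, 0.0]
wrist_force: [-0.3, -0.5, -0.4]
gripper_width: 0.003
t 20.55 stand mm [-68.5  74.5] z 143.3 yaw rel -0.06 F [-0.3  -0.46 -0.39] w 0.003
```

View pics/w17.png

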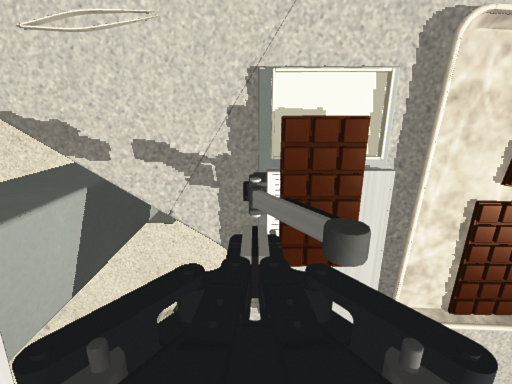

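The arm has left the fist and is sinking by itself (cylinder at (346,242)). Moving the hand away and up while it settles.

```bash
python3 -m pendant '[[-8,0,0,0,0,0,1],[-10,0,-10,0,0,0,1],[-5,0,-25,0,0,0,1],[0,0,-30,0,0,0,1],[0,15,-20,0,0,0,1],[0,25,0,0,0,0,1],[0,15,0,0,0,0,1],[0,0,0,0,0,0,1]]'; python3 -m pendant '[[15,0,0,0,0,0,1],[20,0,0,0,0,0,1],[10,0,0,0,0,0,1],[0,0,0,0,0,0,1],[0,0,0,0,0,0,1],[0,0,0,0,0,0,1],[0,0,0,0,0,0,1],[0,0,0,0,0,0,1]]';python3 -m pendant '[[0,0,0,0,0,0,1],[0,0,0,0,0,0,1],[0,0,0,0,0,0,1],[0,0,0,0,0,0,1],[0,0,0,0,0,0,1],[0,0,0,0,0,0,1],[0,0,0,0,0,0,1],[0,0,0,0,0,0,1]]'; python3 st.py;
python3 - <<'E'
from h import *
im,d,m=snap('wrist','w18')
E
python3 dep.py w18
```

```text
time: 21.4
position: [0.4883, 0.1801, 0.2285]
tool_rot: [3.14, 0.077, -0.0]
wrist_force: [-0.1, 0.4, -0.3]
gripper_width: -0.003
time: 22.2
position: [0.5334, 0.1839, 0.2285]
tool_rot: [3.14, 0.081, 0.0]
wrist_force: [1.3, 0.8, 0.8]
gripper_width: -0.0
time: 23.0
position: [0.5338, 0.1839, 0.2282]
tool_rot: [3.14, 0.081, -0.0]
wrist_force: [-0.8, 0.1, 0.1]
gripper_width: 0.001
t 23.0 stand mm [-46.5  19.5] z 228.2 yaw rel -0.06 F [-0.81  0.13  0.12] w 0.001
120 [39.1 38.9 38.3 39.1 39.  38.5 38.3 39.3 39.   nan 42.8 44.  46.3 47.8
 47.2]
135 [48.3 47.8 47.6 47.7 48.2 47.9 47.6 47.6 47.1 47.8 47.5 47.8 47.6 47.9
 47.7]
150 [47.7 47.4 46.6 44.5 43.9 43.7 44.3 46.6 48.  47.7 47.3 47.5 48.1 47.5
 48. ]
165 [47.5 47.1 47.  47.9 47.7 47.6 47.5 46.7 48.1 47.2 47.7 47.4 46.8 44.
 43.9]
180 [44.9 44.4 47.3 47.  48.  47.6 47.7 48.  47.8 47.5 48.  47.6 47.4 47.7
 47.7]
195 [47.5 48.4 47.7 47.7 47.7 47.6 59.3  nan  nan  nan  nan  nan  nan  nan
  nan]
210 [ nan  nan  nan  nan  nan  nan  nan 47.3 48.6 47.5 47.5 47.6 48.  47.5
 48.1]
225 [48.  47.3 46.6 46.2 44.3 44.4 44.1 47.5 47.7 47.9 47.9 47.7 47.9 47.5
 47.4]
240 [47.4 48.  47.9 47.6 47.9 47.5 47.7 47.8 47.8 48.  48.2 47.7 47.3 46.
 44.5]
255 [44.3 44.3 46.9 47.4 48.1 47.6 48.  47.5 47.6 47.8 47.9 47.7 47.9 47.6
 47.5]
270 [47.6 48.1 47.9 47.7 47.9 48.  47.7 47.3 44.1 43.5 41.6  nan  nan  nan
  nan]
deck end
224.0 17 38.8; 225.0 17 38.4; 226.0 17 38.8; 227.0 12 38.7; 228.0 5 38.3; 229.0 17 38.6; 230.0 15 8.5; 231.0 14 9.2; 232.0 0 None; 233.0 14 8.7; 234.0 14 9.3; 235.0 14 8.6;
```

View pics/w18.png

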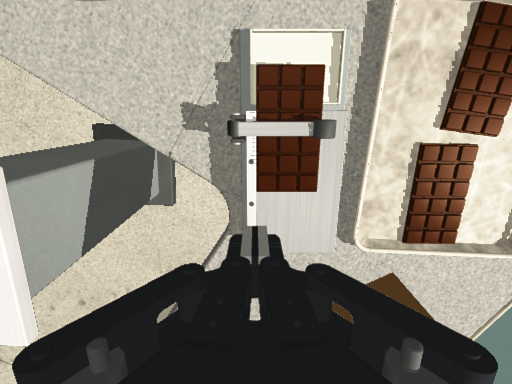

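The arm lies across the bar at row 129 and the bar's position is unchanged (groove ≈229.7, deck end ≈229.5, front edge ≈280). One last check that the arm has settled level.

```bash
python3 -m pendant '[[0,0,0,0,0,0,1],[0,0,0,0,0,0,1],[0,0,0,0,0,0,1],[0,0,0,0,0,0,1],[0,0,0,0,0,0,1],[0,0,0,0,0,0,1],[0,0,0,0,0,0,1],[0,0,0,0,0,0,1]]' >/dev/null; python3 - <<'E'
from fit import *
from st import w2s
for n in ('w18','w19'):
    if n=='w19': snap('wrist','w19'); snap('scene','s19')
    z=np.load('pics/%s.npz'%n);W=world(z['d'],z)
    S=w2s(W.reshape(-1,3).T[:2].T[0]) if 0 else None
    th=np.radians(3.0);c,s=np.cos(th),np.sin(th);dx=W[...,0]-.5812;dy=W[...,1]-.1668
    x=(c*dx+s*dy)*1000;y=(-s*dx+c*dy)*1000;Z=W[...,2]*1000
    k=(z['d']>.05)&(abs(y-73.5)<6)&(Z<110)
    print(n,[(a,np.median(Z[k&(abs(x-a)<4)]).round(1)) for a in range(-50,50,10)])
box=(.50,.70,.13,.35)
F=V('w19',.0457,box);B=V('w19',.044,box)
for nm,X in (('fence',F.line((.537,.165),(.534,.22),.004)),('bar +x',B.line((.613,.175),(.610,.225),.004))): print(nm,X[0].round(4),X[1].round(4),round(yaw(X[0],X[1])-90,2))
im=np.load('pics/s19.npz')['im'];cv2.imwrite('pics/s19c.png',cv2.resize(im[110:260,120:320,::-1],None,fx=4,fy=4,interpolation=cv2.INTER_CUBIC))
E
```

```text
w18 [(-50, np.float64(63.7)), (-40, np.float64(63.7)), (-30, np.float64(63.5)), (-20, np.float64(63.6)), (-10, np.float64(63.8)), (0, np.float64(63.8)), (10, np.float64(63.7)), (20, np.float64(66.8)), (30, np.float64(74.4)), (40, np.float64(72.3))]
w19 [(-50, np.float64(63.6)), (-40, np.float64(63.7)), (-30, np.float64(63.7)), (-20, np.float64(63.7)), (-10, np.float64(63.7)), (0, np.float64(63.9)), (10, np.float64(63.7)), (20, np.float64(67.2)), (30, np.float64(74.2)), (40, np.float64(72.1))]
fence [0.5363 0.165 ] [0.5332 0.22  ] 3.14
bar +x [0.6133 0.175 ] [0.6107 0.225 ] 3.06
```

View pics/s19c.png

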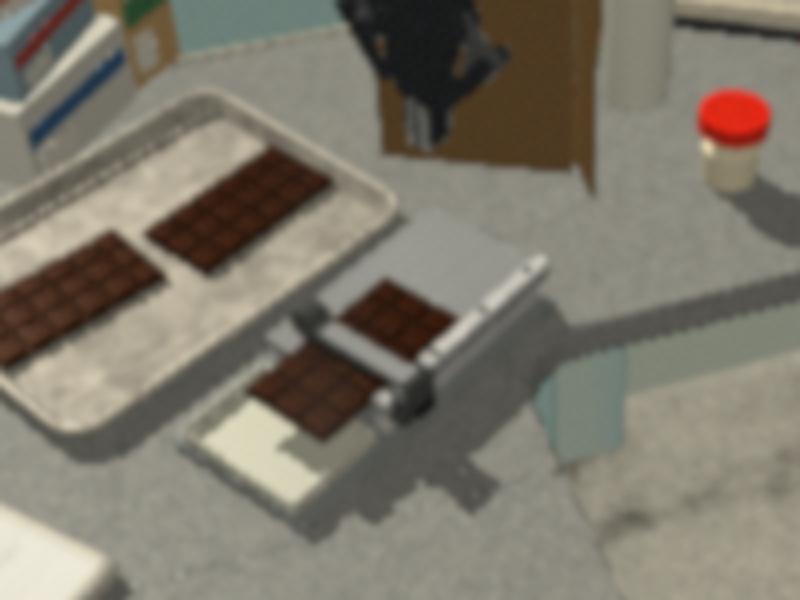

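The arm is level (top at 63.7 mm along its length) and not moving. The bar is flush and square, the hand is clear, and everything else stands as it was. Handing in.

```bash
python3 -c "
from rig import sign_off
print(sign_off())"
```

```text
the job is handed in; nothing more can be done
None
```

The bar is set up for the snap test with the hold-down arm resting on it, and I handed the job in at about 24 s of the 58 s allowed.

I pushed the bar against the fence with the shut fingertips (about 2 N at contact). I then pushed it along the fence from behind with two spread fingertips, and tipped the arm past upright so it sank onto the bar by itself.

**Last checks:**
- **Overhang:** the groove behind the second row is within about 0.5 mm of the deck's end, and the front overhang is about 50 mm.
- **Fence:** the bar is parallel to the fence to about 0.1° and its edge lies against it.
- **Hold-down arm:** it is level and did not move between two looks 0.8 s apart.
- **Surroundings:** the hand was clear of the stand. In the views I took I saw nothing else disturbed; the timer and marker were not in the last close-ups.

**What disagreed:**
- **Remaining push:** before the last push, edge, groove and depth readings put the distance left at 2.1 to 4.3 mm. I went by depth (2.9 mm), and the check afterwards agreed with it.
- **Last push:** it went about 0.6 mm further than planned, and the wrist force read about 6 N upwards for a moment, more than plain sliding would explain. The bar was flat and in place afterwards.
- **Deck end:** image, depth and fence readings of the end differ by up to about 0.7 mm.

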